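Set up a gilded sample over its skewings dish

TASK

Set up the gilded sample panel for brushing off, on the thin dark board: stand one wooden reel upright on each of the board's two cork discs, put the small white dish in the middle of the board, midway between the reels, lay the long panel gold side up across both reels, centred over the dish and in line with the board, and stand the steel weight on the middle of the panel. Leave the lidded jar and the glass beaker with the stick in it standing where they are.

Things in the scene. Friction and masses are not known exactly. Their poses are not given: they have to be found in the camera images.
- board: thin dark wooden board fixed to the bench, 100 (x) by 240 (y, its long axis) by 4 mm thick, carrying two cork discs; origin at the centre of its underside, on the bench (z = 0), so its top is 4 mm above the origin
- pad_a: cork disc fixed on the board, 60 mm across, 4 mm thick, 70 mm from the board's centre along the board's -y; origin at the centre of its underside (on the board's top); its top is 8 mm above the bench
- pad_b: the other, identical cork disc, 70 mm from the board's centre along the board's +y; origin at the centre of its underside
- riser_a: light wooden reel (spool), loose, about 40 g, standing upright: 45 mm tall, two rims 40 mm across at foot and head, waist 28 mm across between heights 15 and 30 mm; origin at the centre of its underside, z up. Both reels are alike and either may go on either disc
- riser_b: the second, identical wooden reel; origin at the centre of its underside
- dish: small round open white ceramic dish, loose, about 60 g, straight-sided, 54 mm across outside (48 mm at the foot, full width from 6 mm up), 26 mm tall, wall 3 mm; origin at the centre of its underside, z up
- panel: long flat wooden sample panel, loose, about 100 g, lying gold side up: 50 (x) by 200 (y, its long axis) by 16 mm thick; origin at the centre of its underside, z up
- weight: steel weight, loose, about 350 g: body 44 mm across and 26 mm tall, above it a narrow neck and a knob 24 mm across from height 37 to 55 mm (top); origin at the centre of its underside, z up
- jar: lidded jar with a black cap, loose, 52 mm across, 60 mm tall, not part of the set-up: leave standing; origin at the centre of its underside, z up
- beaker: clear glass beaker, loose, 52 mm across, 70 mm tall, with a dark wooden stick fixed in it that leans out over the rim to 22 mm from the axis (along its x) and rises to 134 mm above the bench, not part of the set-up: leave standing; origin at the centre of its underside, z up
Mind the look-alikes: they are no part of the job. Of the things like the dish, leave any that is red; of the rest the smaller one is meant.

How it is judged:
By the outcome, as a careful person would: the job done as asked, in the order asked, and still so for the second after the job is handed in, with the robot touching nothing.
It also fails if it takes over 120 s, if anything falls off the work surface, if the arm or the gripper's body presses on something with over 40 N, if the wrist force passes 120 N, or if a joint passes its speed limit or range.

ROBOT

A 7-joint arm with a two-finger parallel gripper is mounted at the origin on the work surface. World frame = base frame: x ahead of the robot, y to its left, z up, the work surface at z = 0. Lengths are in m, angles in degrees, forces in N, time in s.
With the tool pointing down it reaches from about 0.35 to 0.775 m from the base axis. Payload 3.1 kg.
Tool frame: the origin (TCP) lies midway between the tips of the shut fingers; the grasp point (between the pads) lies grasp_offset behind it (grasp_offset is the distance from the TCP to the grasp point, in m); z points along the fingers, y is the line along which they close (so a half turn about z gives the same grasp; the last joint's range is limited). The gripper opens to 85 mm and grips with 20 to 120 N. Pads are 22 mm wide; open, the fingers measure 114 mm over their backs; the gripper's body (76 mm by 85 mm) begins 54 mm behind the grasp point. The pads swing forward as they close: fully open they stand 13 mm farther back than shut.
Start: joints at [-74.41, 17.813, 0.802, 86.603, -0.252, 75.585, -1.558], TCP at [0.17, 0.523, 0.207] pointing down, gripper open.
Joint ranges: [-154.91, 154.91], [-16.99, 109.72], [-72.82, 74.43], [7.12, 147.25], [-82.49, 262.49], [11.32, 116.49], [-174.64, 174.64]. Speed limits (degrees/s): [159.86, 159.86, 180, 180, 180, 180, 180].

INTERFACE

Orientations are given as a 3x3 rotation matrix whose columns are the frame's x, y, z axes.
In Python, from plant import * gives the robot as it stands. The module is installed in compiled form; this text tells all that it offers.
- The arm moves only by the tool carry_out, never from a script. Its argument "targets" is a list of rows, each a list of 7 numbers: the shift along the tool's x, y, z in mm, then the turn, a rotation vector about the tool's x, y, z in rad, then the closure, from 0 (fully open) to 1 (shut). A call has exactly 8 rows; each row shifts and turns the commanded pose from where the row before left it, along the tool's axes as they then stand; what a row does not reach is not made up. A row lasts 1/12 s, in which the tool goes at most 41.7 mm and 7.16 degrees, less where a joint would pass 70% of its speed; a pose out of reach is approached as far as the arm can. A call with a gripper value outside its range is refused whole. The fingers move at their own pace and stop on an object; "force" is the grip in N (left out, the last holds). Time passes only in rows, so rows that do not move let the fingers close, or fill a call up. It gives the time, the measured TCP pose, the force, the opening and the grip force at its end, in the units of the state.
- get_obs(): the state, without advancing time (a new reading comes with each control period).
- read_camera(name): name is "scene" or "top" or "wrist"; returns a dict with "frame" (384x512x3 uint8, blue, green, red), "depth" (384x512 float32, m along the optical axis (not along the pixel's ray), 0 where there is no reading), "fov_y" (degrees; the focal length in pixels is half the picture's height over the tangent of half this angle, whatever the lens; pixels are square), "cx", "cy" (the principal point, pixels), "R" (3x3) and "t" (3): a world point X has camera coordinates R X + t. Camera axes: x right, y down, z forward; pixel columns grow to the right and rows downward; lengths in m; the calibration is good to about 2 mm. The wrist camera is an equidistant fisheye: a pixel r from the principal point sees the ray r / f radians off the axis. A picture is of the moment at which its call begins.
- finish_job(): hands the job in; it is judged then, once.
The state is a dict: "time_s": time; "qpos": joint angles; "qvel": joint speeds; "tau": joint torques, N m; "position": TCP position; "eef_rot": TCP orientation; "force": force on the tool from outside, world axes, zero at the start; "ft_torque": the same for the moment, N m; "grip_width": finger opening in m; "gripper_force": force on a finger pad.
Only numpy, scipy, OpenCV 4.12 (cv2) and the standard library are available. Lean on these libraries where they do the work, as an engineer would, in place of code of your own. Each camera call takes 0.05 s, during which the arm holds its last target. There are 200 camera calls.

## Working session

There is one attempt and no reset: what is moved stays moved. The work goes in short steps, Python scripts to look and compute and a tool call to move; the robot and the scene stay as the last step left them, time stands still between calls to the robot, and variables do not carry over. Pictures are saved under pics/ and viewed, at most 14 in all, crops included, and the job is handed in when it is done.

Besides the shell and the picture viewer there is one more tool, called after "Request:" as name(argument=value, ...) on one line, values as JSON. carry_out: Moves the arm, as the interface text tells. Its arguments: {"type":"object","properties":{"targets":{"type":"array"},"force":{"type":"number"}},"required":["targets"]}

```bash
mkdir -p pics; ls; cat > h.py <<'E'
from plant import *
import numpy as np, cv2
def cam(n):
    c=read_camera(n); c['f']=192/np.tan(np.radians(c['fov_y'])/2); return c
def world(c,u,v,d=None):
    d=c['depth'][int(v),int(u)] if d is None else d
    p=np.array([(u-c['cx'])/c['f']*d,(v-c['cy'])/c['f']*d,d])
    return c['R'].T@(p-c['t'])
def cloud(c):
    v,u=np.mgrid[0:384,0:512]; d=c['depth']
    P=np.stack([(u-c['cx'])/c['f']*d,(v-c['cy'])/c['f']*d,d],-1)
    return (P-c['t'])@c['R']
E
python3 - <<'E'
from h import *
o=get_obs()
for k in o: print(k,np.round(o[k],4).tolist())
try: print(grasp_offset)
except Exception as e: print(e)
for n in("scene","top"):
    c=cam(n); cv2.imwrite(f"pics/{n}0.png",c['frame']); np.savez(f"{n}0.npz",**c)
    print(n,c['fov_y'],c['f'],c['cx'],c['cy'],np.round(c['R'],3).tolist(),np.round(c['t'],3))
E
```

```text
pics
time_s 0.0
qpos [-74.41, 17.8592, 0.8014, 86.692, -0.2542, 75.5855, -1.5578]
qvel [0.0254, -0.0661, 0.0367, 0.0478, 0.0825, -0.0696, -0.0908]
tau [-0.0001, -37.9912, 0.1461, -23.0589, 0.0122, 0.0135, 0.0]
position [0.1695, 0.5224, 0.2057]
eef_rot [[-0.9512, 0.3086, -0.0007], [0.3086, 0.9512, -0.0023], [-0.0001, -0.0024, -1.0]]
force [0.5744, -0.1062, 0.1332]
ft_torque [0.0221, 0.0443, 0.0004]
gripper_force 0.0
grip_width 0.0852
0.0187
scene 54.871680348935584 369.83913739074336 257.45712183299247 198.88712493586414 [[0.498, 0.867, 0.019], [0.605, -0.332, -0.723], [-0.621, 0.372, -0.69]] [-0.293 -0.251  1.3  ]
top 46.94426624495807 442.1577369968061 254.2797366060421 199.29200882927856 [[-0.151, -0.989, -0.004], [-0.968, 0.148, -0.202], [0.2, -0.027, -0.979]] [0.104 0.482 0.996]
```

View pics/scene0.png

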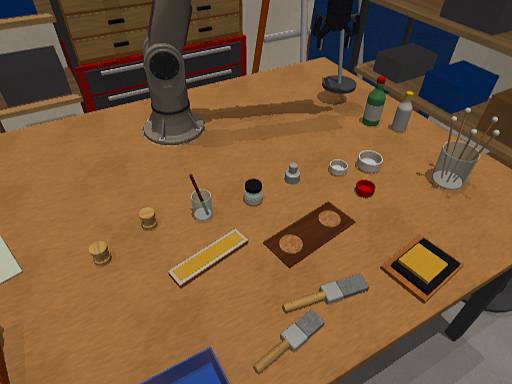

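View pics/top0.png

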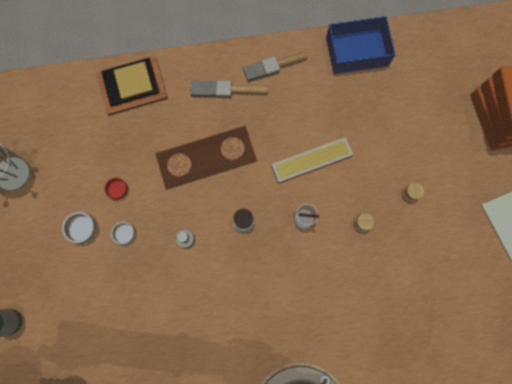

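The scene view shows the reels at (148,218) and (100,252), panel (210,257), weight (292,173), small white dish (339,167), big dish (370,161), red dish (365,188) and board (310,233). In the top view the same things are: reels (365,223) and (413,192), panel (312,160), beaker (306,217), jar (243,220), weight (185,239), dish (123,233), and discs (179,165) and (232,149).

```bash
python3 - <<'E'
from h import *
S=dict(np.load("scene0.npz"));T=dict(np.load("top0.npz"))
PS,PT=cloud(S),cloud(T)
C={'reel1':(365,223),'reel2':(413,192),'panel':(312,160),'weight':(185,239),'dish':(123,233),'big':(79,228),'red':(116,189),'jar':(243,220),'beaker':(306,217)}
for n,P in(('top',PT),('scene',PS)):
    tab=P[(abs(P[...,2])<.02)&(P[...,0]>.2)&(P[...,0]<.9)&(abs(P[...,1])<.5)]
    A=np.c_[tab[:,:2],np.ones(len(tab))]; k=np.linalg.lstsq(A,tab[:,2],rcond=None)[0]
    print(n,'table fit',k.round(4), np.median(tab[:,2]).round(4))
    for m,(u,v) in C.items():
        c0=world(T,u,v)
        r=.13 if m=='panel' else .045
        q=P[(np.hypot(*(P[...,:2]-c0[:2]).transpose(2,0,1))<r)&(P[...,2]>.008)]
        h=np.percentile(q[:,2],98); t=q[q[:,2]>h-.006]
        cc,wh,a=cv2.minAreaRect(t[:,:2].astype(np.float32)*1000)
        (ex,ey),er=cv2.minEnclosingCircle(t[:,:2].astype(np.float32)*1000)
        print(m,len(q),'h',h.round(4),'rect',np.round(cc,1),np.round(wh,1),round(a,1),'circ',round(ex,1),round(ey,1),round(er,1),'mean',(t.mean(0)*1000).round(1))
# board & discs by colour
for n,c,P in(('top',T,PT),('scene',S,PS)):
    hsv=cv2.cvtColor(c['frame'],cv2.COLOR_BGR2HSV)
    b0=world(T,206,158)[:2]
    near=np.hypot(*(P[...,:2]-b0).transpose(2,0,1))<.16
    dark=(near&(hsv[...,2]<105)&(abs(P[...,2])<.02)).astype(np.uint8)
    dark=cv2.morphologyEx(dark,cv2.MORPH_OPEN,np.ones((3,3)))
    k,l,s,_=cv2.connectedComponentsWithStats(dark); i=1+np.argmax(s[1:,4])
    q=P[l==i]; r=cv2.minAreaRect(q[:,:2].astype(np.float32)*1000)
    print(n,'board',np.round(r[0],1),np.round(r[1],1),round(r[2],1),'z',np.median(q[:,2]).round(4))
    m=(l==i).astype(np.uint8); cs,_=cv2.findContours(m,cv2.RETR_EXTERNAL,2)
    fill=np.zeros_like(m); cv2.drawContours(fill,cs,-1,1,-1)
    k,l2,s,_=cv2.connectedComponentsWithStats(fill-m)
    for j in range(1,k):
        if s[j,4]>60:
            q=P[l2==j]; print('  disc',(q.mean(0)*1000).round(1),s[j,4],np.ptp(q[:,:2],axis=0).round(3))
E
```

```text
top table fit [ 0.0042 -0.0001 -0.0014] 0.0001
reel1 284 h 0.0489 rect [ 402.5 -219.8] [37.5 38.3] 43.9 circ 402.4 -219.6 19.7 mean [ 401.6 -219.3   45.5]
reel2 304 h 0.0488 rect [ 456.7 -352. ] [38.5 36.8] 77.7 circ 456.8 -352.6 20.1 mean [ 456.3 -352.4   45.5]
panel 1671 h 0.054 rect [456.6 -90.5] [32.6  6.7] 71.6 circ 453.9 -89.6 16.3 mean [456.2 -90.4  63.6]
weight 279 h 0.057 rect [430.  207.4] [21.2 21.3] 81.4 circ 429.9 207.6 12.2 mean [429.7 207.8  54.7]
dish 184 h 0.0289 rect [464.6 353.7] [52.5 53. ] 36.0 circ 464.7 352.8 27.3 mean [465.6 352.4  25.5]
big 472 h 0.0378 rect [492.8 452.8] [72.9 72.3] 80.1 circ 492.2 453.8 37.9 mean [492.  454.   35.2]
red 184 h 0.028 rect [577.6 361. ] [53.9 51. ] 36.9 circ 578.5 360.2 27.5 mean [577.1 360.6  25.2]
jar 409 h 0.0632 rect [450.6  62.7] [41.9 42.8] 82.0 circ 450.8 62.5 23.1 mean [450.7  62.7  60. ]
beaker 344 h 0.1325 rect [418.7 -97.3] [7.1 5. ] 78.0 circ 418.9 -97.2 3.9 mean [418.7 -97.  132.2]
scene table fit [ 0.0034  0.0011 -0.0002] 0.0007
reel1 292 h 0.0474 rect [ 405.3 -219.1] [37.4 40.2] 72.2 circ 405.1 -218.8 21.4 mean 
[... 416 characters left out ...]
 [466.  353.9  25. ]
big 392 h 0.0373 rect [494.5 455.4] [72.3 74.9] 6.9 circ 493.8 455.1 38.4 mean [493.9 453.6  35. ]
red 211 h 0.0274 rect [577.  361.2] [51.5 54.3] 76.4 circ 577.4 362.0 28.5 mean [578.7 361.1  24.8]
jar 421 h 0.0622 rect [453.  63.] [45.2 45. ] 48.1 circ 452.6 63.0 24.4 mean [454.1  62.4  60.2]
beaker 595 h 0.1248 rect [423.1 -95.5] [8.7 7.1] 25.2 circ 423.2 -95.6 5.4 mean [422.9 -95.7 126.9]
top board [628.3 132.9] [100.1 238.4] 9.3 z 0.0038
  disc [637.2  64.   17.3] 435 [0.389 0.061]
  disc [615.9 201.4  14.7] 452 [0.366 0.178]
scene board [630.4 133.8] [100.7 241.2] 9.0 z 0.0044
  disc [621.4 200.6  10.7] 292 [0.52  0.543]
  disc [642.5  63.9   8.4] 357 [0.057 0.059]
```

```bash
cat >> h.py <<'E'
from scipy.spatial.transform import Rotation as Ro
def plan(x,y,z,ang=9.0):
    """mm / deg of tool y; shift in present tool axes (mm), then turn (rad) about tool axes"""
    o=get_obs(); R=np.array(o['eef_rot']); p=np.array(o['position'])*1000
    a=np.radians(ang); ty=np.array([np.cos(a),np.sin(a),0]); tz=np.array([0,0,-1.]); Rt=np.c_[np.cross(ty,tz),ty,tz]
    s=R.T@(np.array([x,y,z])-p); w=Ro.from_matrix(R.T@Rt).as_rotvec()
    s2=Rt.T@(np.array([x,y,z])-p)
    print('t',round(o['time_s'],2),'p',p.round(1),'shift',s.round(1),'n',np.ceil(np.linalg.norm(s)/40),'turn',w.round(4),'shift if turned first',s2.round(1),'F',np.round(o['force'],1),'w',round(o['grip_width'],4),'g',np.round(o['gripper_force'],1))
E
python3 - <<'E'
from h import *
S=dict(np.load("scene0.npz"));T=dict(np.load("top0.npz"))
for n,c in(('top',T),('scene',S)):
    P=cloud(c); hsv=cv2.cvtColor(c['frame'],cv2.COLOR_BGR2HSV)
    c0=world(T,312,160)[:2]
    m=(np.hypot(*(P[...,:2]-c0).transpose(2,0,1))<.13)&(P[...,2]>.010)&(P[...,2]<.024)
    k,l,s,_=cv2.connectedComponentsWithStats(m.astype(np.uint8)); i=1+np.argmax(s[1:,4]); q=P[l==i]
    q=q[q[:,2]>.013]
    r=cv2.minAreaRect(q[:,:2].astype(np.float32)*1000); print(n,np.round(r[0],1),np.round(r[1],1),r[2],'z',np.median(q[:,2]))
    d=np.linalg.svd(q[:,:2]-q[:,:2].mean(0),full_matrices=False)[2][0]; print('pca',q[:,:2].mean(0)*1000,np.degrees(np.arctan2(-d[0]*np.sign(d[1]),abs(d[1]))))
    Q=P.copy(); f=hsv[...,0]
    for nm,t in(('a',(.640,.064)),('b',(.618,.2015))):
        m=(np.hypot(*(P[...,:2]-t).transpose(2,0,1))<.045)&(hsv[...,2]>120)&(abs(P[...,2])<.03)
        k,l,s,_=cv2.connectedComponentsWithStats(m.astype(np.uint8)); i=1+np.argmax(s[1:,4]); q=P[l==i]
        e=cv2.minEnclosingCircle(q[:,:2].astype(np.float32)*1000)
        print(' disc',nm,np.round(e[0],1),round(e[1],1),'mean',(q.mean(0)*1000).round(1),len(q))
    b=P[(np.hypot(*(P[...,:2]-[.415,-.1]).transpose(2,0,1))<.05)&(P[...,2]>.03)&(P[...,2]<.08)]; print(' beaker',b.mean(0)*1000, np.ptp(b,axis=0))
plan(480,300,206)
E
```

```text
top [ 578.5 -128.8] [ 51.4 200.1] 11.77118968963623 z 0.016137417279356987
pca [ 577.99135931 -128.24353751] 12.087748000989226
 disc a [639.4  65.1] 30.4 mean [640.1  64.1   7.8] 388
 disc b [619.  202.1] 30.2 mean [617.9 202.    7.9] 400
 beaker [435.18556753 -83.2419035   57.62122164] [0.05077545 0.04968944 0.04913022]
scene [ 580.2 -127.7] [ 53.  200.6] 11.877021789550781 z 0.016312963314367872
pca [ 582.86208404 -133.70871879] 12.080257661739756
 disc a [640.6  63.9] 29.9 mean [642.1  63.9   8.5] 343
 disc b [619.9 202.9] 30.1 mean [619.5 202.3   8.3] 278
 beaker [437.53139385 -87.22010355  55.00763845] [0.05219795 0.0513683  0.04892496]
t 0.1 p [169.5 522.5 205.8] shift [-3.640e+02 -1.158e+02  1.000e-01] n 10.0 turn [-0.0018  0.0012  1.1   ] shift if turned first [-2.683e+02  2.718e+02 -2.000e-01] F [-0.5 -0.6 -0.6] w 0.0855 g 0.0
```

Request:
carry_out(targets=[[0, 0, 0, 0, 0, 0.122, 0], [0, 0, 0, 0, 0, 0.122, 0], [0, 0, 0, 0, 0, 0.122, 0], [0, 0, 0, 0, 0, 0.122, 0], [0, 0, 0, 0, 0, 0.122, 0], [0, 0, 0, 0, 0, 0.122, 0], [0, 0, 0, 0, 0, 0.122, 0], [0, 0, 0, 0, 0, 0.122, 0]])

```text
time_s: 0.77
position: [0.1696, 0.5227, 0.2061]
eef_rot: [[-0.272, 0.962, -0.0], [0.962, 0.272, -0.001], [-0.001, -0.001, -1.0]]
force: [0.9, 0.4, 0.3]
grip_width: 0.0855
gripper_force: 0.0
```

Request:
carry_out(targets=[[0, 0, 0, 0, 0, 0.124, 0], [-28, 28, 0, 0, 0, 0, 0], [-28, 28, 0, 0, 0, 0, 0], [-28, 28, 0, 0, 0, 0, 0], [-28, 28, 0, 0, 0, 0, 0], [-28, 28, 0, 0, 0, 0, 0], [-28, 28, 0, 0, 0, 0, 0], [-28, 28, 0, 0, 0, 0, 0]])

```text
time_s: 1.43
position: [0.3949, 0.3587, 0.2065]
eef_rot: [[-0.157, 0.988, -0.001], [0.988, 0.157, -0.0], [-0.0, -0.001, -1.0]]
force: [0.4, -0.4, -0.2]
grip_width: 0.0852
gripper_force: 0.0
```

```bash
python3 -c "
from h import *
plan(458.5,-351.8,150)"
```

```text
t 1.43 p [394.9 358.7 206.5] shift [-711.7  -48.5   56.7] n 18.0 turn [-0.0007  0.0002  0.0003] shift if turned first [-711.7  -48.3   56.5] F [ 0.4 -0.4 -0.2] w 0.0852 g 0.0
```

Request:
carry_out(targets=[[-39, -3, 0, 0, 0, 0, 0], [-39, -3, 0, 0, 0, 0, 0], [-39, -3, 0, 0, 0, 0, 0], [-39, -3, 0, 0, 0, 0, 0], [-39, -3, 0, 0, 0, 0, 0], [-39, -3, 0, 0, 0, 0, 0], [-39, -3, 0, 0, 0, 0, 0], [-39, -3, 0, 0, 0, 0, 0]])

```text
time_s: 2.1
position: [0.4184, 0.0465, 0.2066]
eef_rot: [[-0.157, 0.988, -0.0], [0.988, 0.157, 0.0], [0.0, -0.0, -1.0]]
force: [0.8, -1.7, -0.7]
grip_width: 0.0856
gripper_force: 0.0
```

Request:
carry_out(targets=[[-39, -3, 0, 0, 0, 0, 0], [-39, -3, 0, 0, 0, 0, 0], [-39, -3, 0, 0, 0, 0, 0], [-39, -3, 0, 0, 0, 0, 0], [-39, -3, 0, 0, 0, 0, 0], [-39, -3, 0, 0, 0, 0, 0], [-39, -3, 0, 0, 0, 0, 0], [-39, -3, 0, 0, 0, 0, 0]])

```text
time_s: 2.77
position: [0.4439, -0.2649, 0.2064]
eef_rot: [[-0.157, 0.988, -0.0], [0.988, 0.157, 0.001], [0.001, -0.0, -1.0]]
force: [0.8, 0.9, -0.1]
grip_width: 0.0852
gripper_force: 0.0
```

Request:
carry_out(targets=[[-22, 0, 14, 0, 0, 0, 0], [-22, 0, 14, 0, 0, 0, 0], [-22, 0, 14, 0, 0, 0, 0], [-22, 0, 14, 0, 0, 0, 0], [0, 0, 0, 0, 0, 0, 0], [0, 0, 0, 0, 0, 0, 0], [0, 0, 0, 0, 0, 0, 0], [0, 0, 0, 0, 0, 0, 0]])

```text
time_s: 3.43
position: [0.4587, -0.3494, 0.1513]
eef_rot: [[-0.158, 0.987, 0.001], [0.987, 0.158, 0.001], [0.0, 0.001, -1.0]]
force: [-0.8, 0.4, 0.7]
grip_width: 0.0853
gripper_force: 0.0
```

```bash
python3 -c "
from h import *
plan(458.5,-351.8,11)
c=cam('wrist'); cv2.imwrite('pics/w1.png',c['frame']); np.savez('w1.npz',**c)
print(c['f'],c['cx'],c['cy'],c['R'].round(3).tolist(),c['t'].round(3))
def proj(X):
    p=c['R']@np.array(X)+c['t']; r=np.hypot(p[0],p[1]); th=np.arctan2(r,p[2]); return np.array([c['cx'],c['cy']])+c['f']*th*p[:2]/r
print(proj([.4585,-.3518,.045]),[proj([.4585+.02*np.cos(a),-.3518+.02*np.sin(a),.045]).round(0).tolist() for a in (0,1.57,3.14,4.71)])"
```

```text
t 3.43 p [ 458.7 -349.4  151.3] shift [ -2.4  -0.7 140.3] n 4.0 turn [ 0.0012 -0.0005  0.0017] shift if turned first [ -2.4  -0.6 140.3] F [-0.8  0.4  0.7] w 0.0853 g 0.0
297.3186396354542 252.49138430098526 189.98864149338817 [[0.988, 0.157, 0.001], [0.15, -0.948, 0.281], [0.045, -0.277, -0.96]] [-0.397 -0.421  0.207]
[252.87915737 183.89212808] [[274.0, 187.0], [256.0, 163.0], [232.0, 181.0], [250.0, 204.0]]
```

View pics/w1.png

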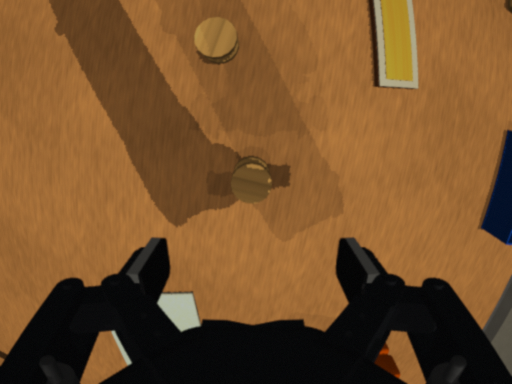

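The wrist view shows the second reel's head centred at (251,182), within 2 px of the prediction (253,184), so the measurement holds.

Request:
carry_out(targets=[[-1, -1, 30, 0, 0, 0, 0], [0, 0, 30, 0, 0, 0, 0], [0, 0, 30, 0, 0, 0, 0], [0, 0, 25, 0, 0, 0, 0], [0, 0, 15, 0, 0, 0, 0], [0, 0, 10, 0, 0, 0, 0], [0, 0, 0, 0, 0, 0, 0], [0, 0, 0, 0, 0, 0, 0.3]], force=30)

```text
time_s: 4.15
position: [0.4578, -0.3514, 0.0115]
eef_rot: [[-0.157, 0.988, 0.001], [0.988, 0.157, -0.0], [-0.0, 0.001, -1.0]]
force: [0.4, -0.0, -0.0]
grip_width: 0.0755
gripper_force: 0.0
```

Request:
carry_out(targets=[[0, 0, 0, 0, 0, 0, 0.8], [0, 0, 0, 0, 0, 0, 0.8], [0, 0, 0, 0, 0, 0, 0.8], [0, 0, 0, 0, 0, 0, 0.8], [0, 0, 0, 0, 0, 0, 0.8], [0, 0, 0, 0, 0, 0, 0.8], [0, 0, 0, 0, 0, 0, 0.8], [0, 0, 0, 0, 0, 0, 0.8]])

```text
time_s: 4.82
position: [0.458, -0.3524, 0.0125]
eef_rot: [[-0.156, 0.988, 0.002], [0.988, 0.156, -0.001], [-0.001, 0.002, -1.0]]
force: [-1.2, 2.2, 6.6]
grip_width: 0.0379
gripper_force: 29.8
```

```bash
python3 -c "
from h import *
plan(600,-50,115)
plan(619.5,202,115)"
```

```text
t 4.82 p [ 458.  -352.4   12.5] shift [ 276.3  187.8 -102.5] n 9.0 turn [0.0022 0.0014 0.    ] shift if turned first [ 276.4  187.5 -102.5] F [-1.2  2.2  6.6] w 0.0379 g 29.8
t 4.82 p [ 458.  -352.4   12.5] shift [ 522.1  246.5 -102.7] n 15.0 turn [0.0022 0.0014 0.    ] shift if turned first [ 522.3  246.2 -102.5] F [-1.2  2.2  6.6] w 0.0379 g 29.8
```

Request:
carry_out(targets=[[0, 0, -20, 0, 0, 0, 0.8], [0, 0, -25, 0, 0, 0, 0.8], [0, 0, -30, 0, 0, 0, 0.8], [0, 0, -27, 0, 0, 0, 0.8], [10, 15, 0, 0, 0, 0, 0.8], [20, 28, 0, 0, 0, 0, 0.8], [20, 28, 0, 0, 0, 0, 0.8], [20, 28, 0, 0, 0, 0, 0.8]])

```text
time_s: 5.48
position: [0.5449, -0.2663, 0.1135]
eef_rot: [[-0.155, 0.988, 0.001], [0.988, 0.155, 0.0], [-0.0, 0.001, -1.0]]
force: [0.6, -0.3, -0.4]
grip_width: 0.0381
gripper_force: 30.3
```

Request:
carry_out(targets=[[36, 16, 0, 0, 0, 0, 0.8], [36, 16, 0, 0, 0, 0, 0.8], [36, 16, 0, 0, 0, 0, 0.8], [36, 16, 0, 0, 0, 0, 0.8], [36, 16, 0, 0, 0, 0, 0.8], [36, 16, 0, 0, 0, 0, 0.8], [36, 16, 0, 0, 0, 0, 0.8], [36, 16, 0, 0, 0, 0, 0.8]])

```text
time_s: 6.15
position: [0.6255, 0.0395, 0.1131]
eef_rot: [[-0.156, 0.988, 0.0], [0.988, 0.156, 0.0], [0.0, 0.001, -1.0]]
force: [1.4, -0.4, -0.1]
grip_width: 0.038
gripper_force: 30.3
```

Request:
carry_out(targets=[[35, 4, 0, 0, 0, 0, 0.8], [35, 4, 0, 0, 0, 0, 0.8], [35, 4, 0, 0, 0, 0, 0.8], [25, 4, 0, 0, 0, 0, 0.8], [18, 3, 0, 0, 0, 0, 0.8], [10, 0, 0, 0, 0, 0, 0.8], [0, 0, 0, 0, 0, 0, 0.8], [0, 0, 0, 0, 0, 0, 0.8]])

```text
time_s: 6.82
position: [0.6193, 0.1954, 0.1128]
eef_rot: [[-0.156, 0.988, -0.0], [0.988, 0.156, -0.001], [-0.001, -0.0, -1.0]]
force: [-0.7, -1.4, -0.4]
grip_width: 0.0376
gripper_force: 30.3
```

```bash
python3 - <<'E'
from h import *
plan(619.5,202,20)
c=cam('wrist'); cv2.imwrite('pics/w2.png',c['frame'])
def proj(X):
    p=c['R']@np.array(X)+c['t']; r=np.hypot(p[0],p[1]); th=np.arctan2(r,p[2]); return (np.array([c['cx'],c['cy']])+c['f']*th*p[:2]/r).round(0)
print(proj([.6195,.202,.008]),proj([.640,.0643,.008]))
E
```

```text
t 6.82 p [619.3 195.4 112.8] shift [ 6.6  1.3 92.8] n 3.0 turn [-0.0003  0.0014 -0.0002] shift if turned first [ 6.4  1.2 92.8] F [-0.7 -1.4 -0.4] w 0.0376 g 30.3
[255. 175.] [254. 297.]
```

View pics/w2.png

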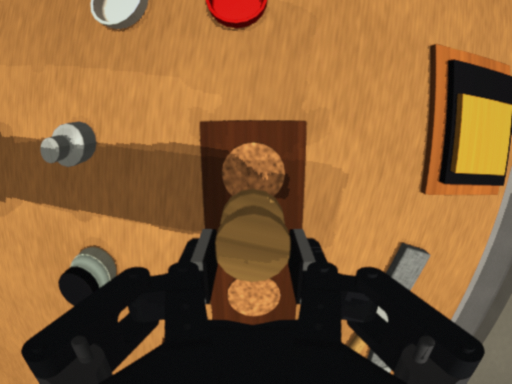

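The wrist view shows disc b near (254,172) and disc a at (254,296). Predictions were (255,175) and (254,297), so these agree. The reel is held upright.

Request:
carry_out(targets=[[3, 1, 20, 0, 0, 0, 0.8], [3.5, 0, 25, 0, 0, 0, 0.8], [0, 0, 20, 0, 0, 0, 0.8], [0, 0, 12, 0, 0, 0, 0.8], [0, 0, 8, 0, 0, 0, 0.8], [0, 0, 4, 0, 0, 0, 0.8], [0, 0, 0, 0, 0, 0, 0.8], [0, 0, 0, 0, 0, 0, 0.8]])

```text
time_s: 7.53
position: [0.6204, 0.2025, 0.0249]
eef_rot: [[-0.156, 0.988, 0.002], [0.988, 0.156, 0.0], [-0.0, 0.002, -1.0]]
force: [1.0, 0.2, 0.2]
grip_width: 0.0379
gripper_force: 30.3
```

```bash
python3 -c "
from h import *
plan(619.5,202,20.5)"
```

```text
t 7.53 p [620.4 202.5  24.9] shift [-0.3 -1.   4.4] n 1.0 turn [ 0.0019  0.0002 -0.0008] shift if turned first [-0.3 -0.9  4.4] F [1.  0.2 0.2] w 0.0379 g 30.3
```

Request:
carry_out(targets=[[0, -1, 2, 0, 0, 0, 0.8], [0, 0, 2, 0, 0, 0, 0.8], [0, 0, 0.5, 0, 0, 0, 0.8], [0, 0, 0, 0, 0, 0, 0.8], [0, 0, 0, 0, 0, 0, 0.45], [0, 0, 0, 0, 0, 0, 0.35], [0, 0, 0, 0, 0, 0, 0.2], [0, 0, 0, 0, 0, 0, 0]])

```text
time_s: 8.2
position: [0.6181, 0.2029, 0.0189]
eef_rot: [[-0.157, 0.988, -0.001], [0.988, 0.157, -0.0], [-0.0, -0.001, -1.0]]
force: [-0.5, 0.3, -0.4]
grip_width: 0.0775
gripper_force: 0.0
```

Request:
carry_out(targets=[[0, 0, 0, 0, 0, 0, 0], [0, 0, 0, 0, 0, 0, 0], [0, 0, -20, 0, 0, 0, 0], [0, 0, -30, 0, 0, 0, 0], [0, 0, -35, 0, 0, 0, 0], [0, 0, -40, 0, 0, 0, 0], [0, 0, -10, 0, 0, 0, 0], [0, 0, 0, 0, 0, 0, 0]])

```text
time_s: 8.87
position: [0.6217, 0.2029, 0.1595]
eef_rot: [[-0.156, 0.988, 0.009], [0.988, 0.156, 0.002], [0.001, 0.01, -1.0]]
force: [-0.1, -0.8, -0.5]
grip_width: 0.0855
gripper_force: 0.0
```

```bash
python3 - <<'E'
from h import *
plan(404,-219,150)
c=cam('wrist'); cv2.imwrite('pics/w3.png',c['frame'])
def proj(X):
    p=c['R']@np.array(X)+c['t']; r=np.hypot(p[0],p[1]); th=np.arctan2(r,p[2]); return (np.array([c['cx'],c['cy']])+c['f']*th*p[:2]/r).round(0)
print(proj([.6195,.202,.053]))
E
```

```text
t 8.87 p [621.7 202.9 159.5] shift [-382.7 -281.1    6.4] n 12.0 turn [ 0.0097 -0.0009  0.    ] shift if turned first [-382.7 -281.     9.5] F [-0.1 -0.8 -0.5] w 0.0855 g 0.0
[250. 182.]
```

View pics/w3.png

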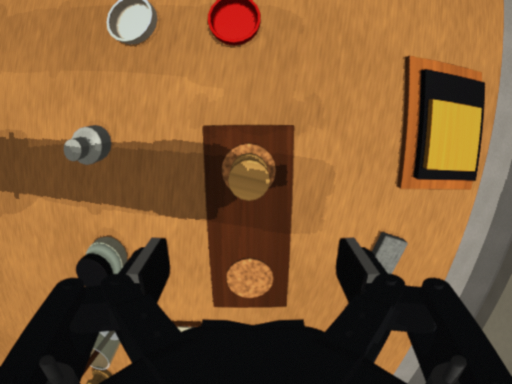

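The reel stands upright on disc b, with its head at about (249,177) and disc a clear at (250,279). I'll measure its centring once the arm is out of the overhead view.

Request:
carry_out(targets=[[-32, -23.5, 0, 0, 0, 0, 0], [-32, -23.5, 0, 0, 0, 0, 0], [-32, -23.5, 0, 0, 0, 0, 0], [-32, -23.5, 0, 0, 0, 0, 0], [-32, -23.5, 0, 0, 0, 0, 0], [-32, -23.5, 0, 0, 0, 0, 0], [-32, -23.5, 0, 0, 0, 0, 0], [-32, -23.5, 0, 0, 0, 0, 0]])

```text
time_s: 9.58
position: [0.47, -0.0801, 0.1524]
eef_rot: [[-0.157, 0.988, -0.004], [0.988, 0.157, 0.0], [0.001, -0.004, -1.0]]
force: [0.7, -0.0, -0.5]
grip_width: 0.0855
gripper_force: 0.0
```

Request:
carry_out(targets=[[-32, -23.5, 0, 0, 0, 0, 0], [-32, -23.5, 0, 0, 0, 0, 0], [-32, -23.5, 0, 0, 0, 0, 0], [-32, -23.5, 0, 0, 0, 0, 0], [0, 0, 0, 0, 0, 0, 0], [0, 0, 0, 0, 0, 0, 0], [0, 0, 0, 0, 0, 0, 0], [0, 0, 0, 0, 0, 0, 0]])

```text
time_s: 10.25
position: [0.4002, -0.2184, 0.1533]
eef_rot: [[-0.159, 0.987, -0.002], [0.987, 0.159, 0.001], [0.002, -0.002, -1.0]]
force: [-0.6, 0.1, -0.8]
grip_width: 0.0856
gripper_force: 0.0
```

```bash
cat >> h.py <<'E'
def topc(c,P,x,y,zlo,zhi,r=.04):
    q=P[(np.hypot(*(P[...,:2]-[x,y]).transpose(2,0,1))<r)&(P[...,2]>zlo)&(P[...,2]<zhi)]
    if len(q)<20: return None
    rc=cv2.minAreaRect(q[:,:2].astype(np.float32)*1000); e=cv2.minEnclosingCircle(q[:,:2].astype(np.float32)*1000)
    return len(q),'mean',(q.mean(0)*1000).round(1),'rect',np.round(rc[0],1),np.round(rc[1],1),round(rc[2],1),'circ',np.round(e[0],1),round(e[1],1)
def wcloud(c):
    v,u=np.mgrid[0:384,0:512]; dx=u-c['cx'];dy=v-c['cy']; r=np.hypot(dx,dy)+1e-9; th=r/c['f']; t=np.tan(np.clip(th,0,1.4)); d=c['depth']
    P=np.stack([d*t*dx/r,d*t*dy/r,d],-1); return (P-c['t'])@c['R']
E
python3 - <<'E'
from h import *
plan(404,-219,11)
for n in('top','scene'):
    c=cam(n); P=cloud(c); print(n,topc(c,P,.6195,.202,.047,.06))
c=cam('wrist'); P=wcloud(c); print('wrist',topc(c,P,.404,-.219,.039,.052))
E
```

```text
t 10.25 p [ 400.2 -218.4  153.3] shift [ -1.4   3.9 142.3] n 4.0 turn [-0.0016 -0.0015  0.0031] shift if turned first [ -1.2   3.7 142.3] F [-0.6  0.1 -0.8] w 0.0856 g 0.0
top (215, 'mean', array([617. , 201.7,  52.5]), 'rect', array([617.1, 202.3]), array([39.5, 37.7]), 37.7, 'circ', array([617.5, 202.6]), 20.3)
scene (153, 'mean', array([620.8, 201.3,  53. ]), 'rect', array([619.5, 202.4]), array([36.7, 38.4]), 82.7, 'circ', array([620.3, 203.9]), 21.2)
wrist (1260, 'mean', array([ 402.1, -218.9,   43.9]), 'rect', array([ 401.9, -219.4]), array([38.6, 37.7]), 10.9, 'circ', array([ 402.3, -219.8]), 19.7)
```

Reel b sits within about 1 mm of disc b in both views. The wrist view puts reel 1 at (402,-219).

Request:
carry_out(targets=[[-1, 2.5, 30, 0, 0, 0, 0], [0, 0, 30, 0, 0, 0, 0], [0, 0, 30, 0, 0, 0, 0], [0, 0, 25, 0, 0, 0, 0], [0, 0, 16, 0, 0, 0, 0], [0, 0, 10, 0, 0, 0, 0], [0, 0, 0, 0, 0, 0, 0], [0, 0, 0, 0, 0, 0, 0.3]], force=30)

```text
time_s: 11.07
position: [0.4029, -0.2209, 0.0134]
eef_rot: [[-0.157, 0.988, -0.0], [0.988, 0.157, -0.0], [-0.0, -0.0, -1.0]]
force: [-0.2, 0.5, 0.3]
grip_width: 0.0756
gripper_force: 0.0
```

Request:
carry_out(targets=[[0, 0, 0, 0, 0, 0, 0.8], [0, 0, 0, 0, 0, 0, 0.8], [0, 0, 0, 0, 0, 0, 0.8], [0, 0, 0, 0, 0, 0, 0.8], [0, 0, 0, 0, 0, 0, 0.8], [0, 0, 0, 0, 0, 0, 0.8], [0, 0, 0, 0, 0, 0, 0.8], [0, 0, 0, 0, 0, 0, 0.8]])

```text
time_s: 11.73
position: [0.4037, -0.2215, 0.0146]
eef_rot: [[-0.157, 0.988, 0.003], [0.988, 0.157, -0.0], [-0.001, 0.003, -1.0]]
force: [-0.6, 1.0, 5.5]
grip_width: 0.0377
gripper_force: 29.5
```

```bash
python3 -c "
from h import *
plan(560,-200,115)
plan(640.3,64.2,115)"
```

```text
t 11.73 p [ 403.7 -221.5   14.6] shift [ -3.3 158.  -99.9] n 5.0 turn [0.0026 0.0006 0.0002] shift if turned first [  -3.2  157.7 -100.4] F [-0.6  1.   5.5] w 0.0377 g 29.5
t 11.73 p [ 403.7 -221.5   14.6] shift [245.  278.7 -99.8] n 10.0 turn [0.0026 0.0006 0.0002] shift if turned first [ 245.1  278.4 -100.4] F [-0.6  1.   5.5] w 0.0377 g 29.5
```

Request:
carry_out(targets=[[0, 0, -20, 0, 0, 0, 0.8], [0, 0, -25, 0, 0, 0, 0.8], [0, 0, -30, 0, 0, 0, 0.8], [0, 0, -25, 0, 0, 0, 0.8], [0, 25, 0, 0, 0, 0, 0.8], [0, 38, 0, 0, 0, 0, 0.8], [0, 38, 0, 0, 0, 0, 0.8], [0, 38, 0, 0, 0, 0, 0.8]])

```text
time_s: 12.4
position: [0.5417, -0.1985, 0.1141]
eef_rot: [[-0.157, 0.988, 0.002], [0.988, 0.157, 0.001], [0.001, 0.002, -1.0]]
force: [1.0, -0.9, -0.1]
grip_width: 0.0376
gripper_force: 30.3
```

Request:
carry_out(targets=[[30, 20, 0, 0, 0, 0, 0.8], [34, 20, 0, 0, 0, 0, 0.8], [34, 20, 0, 0, 0, 0, 0.8], [34, 20, 0, 0, 0, 0, 0.8], [34, 20, 0, 0, 0, 0, 0.8], [34, 20, 0, 0, 0, 0, 0.8], [25, 10, 0, 0, 0, 0, 0.8], [15, 5, 0, 0, 0, 0, 0.8]])

```text
time_s: 13.07
position: [0.6365, 0.0653, 0.113]
eef_rot: [[-0.164, 0.987, 0.0], [0.987, 0.164, 0.003], [0.003, 0.001, -1.0]]
force: [-0.1, -0.1, -1.1]
grip_width: 0.0376
gripper_force: 30.3
```

Request:
carry_out(targets=[[0, 0, 0, 0, 0, 0, 0.8], [0, 0, 0, 0, 0, 0, 0.8], [0, 0, 0, 0, 0, 0, 0.8], [0, 0, 0, 0, 0, 0, 0.8], [0, 0, 0, 0, 0, 0, 0.8], [0, 0, 0, 0, 0, 0, 0.8], [0, 0, 0, 0, 0, 0, 0.8], [0, 0, 0, 0, 0, 0, 0.8]])

```text
time_s: 13.73
position: [0.6356, 0.0583, 0.1134]
eef_rot: [[-0.156, 0.988, 0.0], [0.988, 0.156, 0.0], [0.0, 0.0, -1.0]]
force: [-0.1, -0.4, -0.8]
grip_width: 0.0376
gripper_force: 30.3
```

```bash
python3 -c "
from h import *
plan(640.6,62.2,22.6)"
```

```text
t 13.73 p [635.6  58.3 113.4] shift [ 3.1  5.5 90.8] n 3.0 turn [ 0.0001 -0.0001 -0.0009] shift if turned first [ 3.1  5.6 90.8] F [-0.1 -0.4 -0.8] w 0.0376 g 30.3
```

Request:
carry_out(targets=[[3, 3, 20, 0, 0, 0, 0.8], [0, 2, 25, 0, 0, 0, 0.8], [0, 0, 20, 0, 0, 0, 0.8], [0, 0, 12, 0, 0, 0, 0.8], [0, 0, 7, 0, 0, 0, 0.8], [0, 0, 3, 0, 0, 0, 0.8], [0, 0, 0, 0, 0, 0, 0.8], [0, 0, 0, 0, 0, 0, 0.8]])

```text
time_s: 14.4
position: [0.6411, 0.0623, 0.0275]
eef_rot: [[-0.156, 0.988, 0.002], [0.988, 0.156, -0.0], [-0.0, 0.002, -1.0]]
force: [0.1, -0.3, -0.7]
grip_width: 0.0375
gripper_force: 30.3
```

```bash
python3 -c "
from h import *
plan(640.6,62.2,22.6)"
```

```text
t 14.4 p [641.1  62.3  27.5] shift [-0.  -0.5  4.9] n 1.0 turn [ 0.0021  0.0004 -0.0001] shift if turned first [-0.  -0.5  4.9] F [ 0.1 -0.3 -0.7] w 0.0375 g 30.3
```

Request:
carry_out(targets=[[0, -0.5, 2, 0, 0, 0, 0.8], [0, 0, 2, 0, 0, 0, 0.8], [0, 0, 1, 0, 0, 0, 0.8], [0, 0, 0, 0, 0, 0, 0.8], [0, 0, 0, 0, 0, 0, 0.45], [0, 0, 0, 0, 0, 0, 0.35], [0, 0, 0, 0, 0, 0, 0.2], [0, 0, 0, 0, 0, 0, 0]])

```text
time_s: 15.07
position: [0.6394, 0.0625, 0.021]
eef_rot: [[-0.156, 0.988, -0.0], [0.988, 0.156, 0.0], [0.0, -0.0, -1.0]]
force: [-0.3, 0.4, -1.0]
grip_width: 0.0773
gripper_force: 0.0
```

Request:
carry_out(targets=[[0, 0, 0, 0, 0, 0, 0], [0, 0, 0, 0, 0, 0, 0], [0, 0, -20, 0, 0, 0, 0], [0, 0, -30, 0, 0, 0, 0], [0, 0, -35, 0, 0, 0, 0], [0, 0, -35, 0, 0, 0, 0], [0, 0, -15, 0, 0, 0, 0], [0, 0, 0, 0, 0, 0, 0]])

```text
time_s: 15.73
position: [0.6429, 0.0617, 0.1618]
eef_rot: [[-0.157, 0.988, 0.01], [0.988, 0.157, 0.0], [-0.001, 0.01, -1.0]]
force: [0.5, -0.8, 0.0]
grip_width: 0.0854
gripper_force: 0.0
```

Request:
carry_out(targets=[[35, -14, 0, 0, 0, 0, 0], [35, -14, 0, 0, 0, 0, 0], [35, -14, 0, 0, 0, 0, 0], [35, -14, 0, 0, 0, 0, 0], [35, -14, 0, 0, 0, 0, 0], [35, -14, 0, 0, 0, 0, 0], [35, -14, 0, 0, 0, 0, 0], [35, -14, 0, 0, 0, 0, 0]])

```text
time_s: 16.4
position: [0.4832, 0.3228, 0.1553]
eef_rot: [[-0.156, 0.988, -0.002], [0.988, 0.156, -0.001], [-0.0, -0.002, -1.0]]
force: [-0.0, 0.6, -0.7]
grip_width: 0.0854
gripper_force: 0.0
```

Request:
carry_out(targets=[[25, -11, 0, 0, 0, 0, 0], [12, -5, 0, 0, 0, 0, 0], [0, 0, 0, 0, 0, 0, 0], [0, 0, 0, 0, 0, 0, 0], [0, 0, 0, 0, 0, 0, 0], [0, 0, 0, 0, 0, 0, 0], [0, 0, 0, 0, 0, 0, 0], [0, 0, 0, 0, 0, 0, 0]])

```text
time_s: 17.07
position: [0.4647, 0.3539, 0.1565]
eef_rot: [[-0.153, 0.988, 0.001], [0.988, 0.153, -0.0], [-0.0, 0.001, -1.0]]
force: [-0.2, -0.6, 0.7]
grip_width: 0.0853
gripper_force: 0.0
```

```bash
python3 - <<'E'
from h import *
plan(464.6,353.3,0)
for n in('top','scene'):
    c=cam(n); P=cloud(c); print(n,topc(c,P,.6195,.202,.047,.06),topc(c,P,.640,.0643,.047,.06))
c=cam('wrist'); P=wcloud(c); print('wrist',topc(c,P,.4646,.3533,.02,.03)); cv2.imwrite('pics/w4.png',c['frame'])
E
```

```text
t 17.07 p [464.7 353.9 156.5] shift [ -0.5  -0.3 156.5] n 4.0 turn [ 0.0005  0.0003 -0.0032] shift if turned first [ -0.5  -0.2 156.5] F [-0.2 -0.6  0.7] w 0.0853 g 0.0
top (212, 'mean', array([617.1, 201.9,  52.8]), 'rect', array([617.4, 201.6]), array([38.2, 38.3]), 83.2, 'circ', array([617.8, 201.9]), 20.2) (207, 'mean', array([638.1,  63.1,  52.7]), 'rect', array([638.9,  63.3]), array([36.5, 39.5]), 82.4, 'circ', array([638.7,  63.1]), 20.2)
scene (152, 'mean', array([620.8, 201.5,  53. ]), 'rect', array([619.5, 202.2]), array([37.9, 38.2]), 67.9, 'circ', array([620.3, 203.2]), 20.7) (185, 'mean', array([641.7,  62.8,  52.9]), 'rect', array([639.8,  64.2]), array([36.3, 41.3]), 57.1, 'circ', array([640.5,  65.1]), 21.1)
wrist (517, 'mean', array([464.6, 354.4,  24.3]), 'rect', array([464.6, 354.7]), array([52.7, 52.5]), 38.1, 'circ', array([464.8, 354.1]), 26.9)
```

View pics/w4.png

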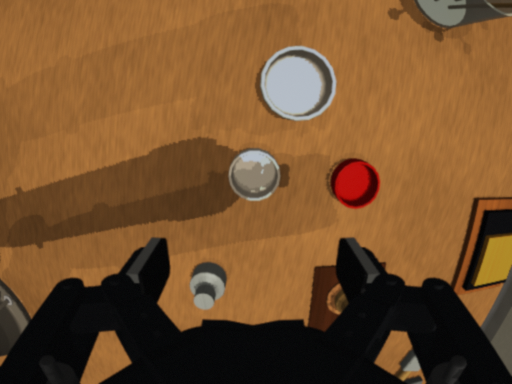

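Reel a is within about 1 mm of disc a. The wrist view shows the small white dish at (254,174), directly under the tool, with the big dish at (298,83) and the red one at (355,183) clear of the fingers.

Request:
carry_out(targets=[[0, 0, 30, 0, 0, 0, 0], [0, 0, 35, 0, 0, 0, 0], [0, 0, 35, 0, 0, 0, 0], [0, 0, 25, 0, 0, 0, 0], [0, 0, 15, 0, 0, 0, 0], [0, 0, 10, 0, 0, 0, 0], [0, 0, 4, 0, 0, 0, 0], [0, 0, 0, 0, 0, 0, 0]], force=25)

```text
time_s: 17.88
position: [0.4635, 0.3554, 0.0019]
eef_rot: [[-0.156, 0.988, -0.0], [0.988, 0.156, -0.001], [-0.0, -0.001, -1.0]]
force: [-1.0, 0.2, 0.8]
grip_width: 0.0856
gripper_force: 0.0
```

Request:
carry_out(targets=[[0, 0, 0, 0, 0, 0, 0.3], [0, 0, 0, 0, 0, 0, 0.6], [0, 0, 0, 0, 0, 0, 0.6], [0, 0, 0, 0, 0, 0, 0.6], [0, 0, 0, 0, 0, 0, 0.6], [0, 0, 0, 0, 0, 0, 0.6], [0, 0, 0, 0, 0, 0, 0.6], [0, 0, 0, 0, 0, 0, 0.6]])

```text
time_s: 18.55
position: [0.4636, 0.3556, 0.0024]
eef_rot: [[-0.156, 0.988, 0.0], [0.988, 0.156, 0.0], [0.0, 0.0, -1.0]]
force: [-0.2, -0.1, 0.1]
grip_width: 0.0341
gripper_force: 0.0
```

```bash
python3 -c "
from h import *
plan(629.8,133.3,115)"
```

```text
t 18.55 p [463.6 355.6   2.4] shift [-245.6  129.4 -112.7] n 8.0 turn [ 0.0001 -0.0001  0.    ] shift if turned first [-245.6  129.4 -112.6] F [-0.2 -0.1  0.1] w 0.0341 g 0.0
```

The fingers reached 34 mm with no grip force, so the dish isn't between them. I'll look.

```bash
python3 - <<'E'
from h import *
fr=[]
for n in('scene','wrist'):
    c=cam(n); fr.append(c['frame'])
s=cv2.resize(fr[0][110:250,260:450],None,fx=3,fy=3)[:384]; 
cv2.imwrite('pics/m5.png',np.hstack([s[:384,:400],fr[1][:,60:460]]))
E
```

```text
(no output)
```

View pics/m5.png

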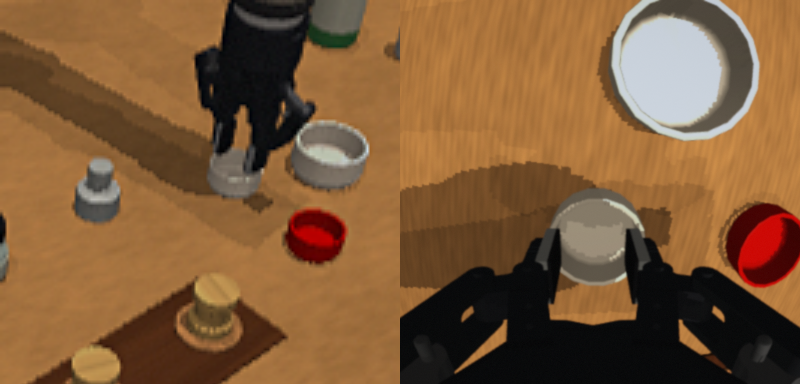

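The dish (right panel, about (597,236)) looks undisturbed, and the fingertips at (545,235) and (635,232) appear inside or above it. I'll measure the dish's position and the tip heights.

```bash
python3 - <<'E'
from h import *
for n in('top','scene'):
    c=cam(n); P=cloud(c); print(n,topc(c,P,.4646,.3533,.018,.03)); 
    if n=='scene': np.savez('s5.npz',**c)
    hsv=c['frame'].astype(int).max(-1)
    q=P[(np.hypot(*(P[...,:2]-[.4646,.354]).transpose(2,0,1))<.07)&(hsv<60)&(P[...,2]>.003)]
    R=np.array(get_obs()['eef_rot']);p=np.array(get_obs()['position'])
    L=(q-p)@R*1000
    print('dark pts',len(q)); L=L[np.argsort(q[:,2])][:12]; print(L.round(0).tolist())
c=cam('wrist'); P=wcloud(c); print('wrist',topc(c,P,.4646,.3533,.018,.03)); 
L=((P-p)@R*1000); 
for u,v in((145+60-60,0),): pass
m=(c['frame'].max(-1)<70)&(abs(L[...,1])<60)&(abs(L[...,0])<14)&(L[...,2]>-60); q=L[m]
print('w',len(q)); 
for s in(-1,1):
    k=q[(q[:,1]*s>5)]; k=k[np.argsort(-k[:,2])][:200]; print(np.percentile(k,[2,50,98],axis=0).round(1).tolist())
E
```

```text
top (52, 'mean', array([465. , 334.7,  24.5]), 'rect', array([465.8, 336.9]), array([50.8, 22.1]), 5.4, 'circ', array([464.7, 347.9]), 25.4)
dark pts 1727
[[-9.0, 16.0, -39.0], [-8.0, -26.0, -40.0], [-8.0, -29.0, -41.0], [-13.0, 16.0, -44.0], [-9.0, -25.0, -44.0], [-11.0, 16.0, -47.0], [-7.0, -29.0, -49.0], [-7.0, -32.0, -50.0], [-5.0, -31.0, -52.0], [-8.0, -30.0, -58.0], [-13.0, -23.0, -60.0], [-13.0, -28.0, -67.0]]
scene (90, 'mean', array([468.7, 348.3,  23.2]), 'rect', array([466.4, 350.7]), array([48.1, 52.4]), 85.0, 'circ', array([467.7, 355.8]), 29.5)
dark pts 2623
[[16.0, 18.0, -19.0], [1.0, -22.0, -20.0], [-2.0, -23.0, -21.0], [2.0, 21.0, -23.0], [5.0, -18.0, -24.0], [8.0, -18.0, -27.0], [4.0, -18.0, -29.0], [-2.0, -17.0, -29.0], [-6.0, -18.0, -30.0], [-1.0, -18.0, -31.0], [-11.0, 18.0, -32.0], [-12.0, -17.0, -33.0]]
wrist (1697, 'mean', array([463.9, 356.5,  23.4]), 'rect', array([462.7, 354.7]), array([54. , 49.8]), 80.7, 'circ', array([464.7, 354.1]), 27.5)
w 2169
[[-10.0, -35.0, -35.2], [6.8, -19.4, -31.5], [11.3, -17.8, 3.6]]
[[-10.2, 15.8, -35.8], [6.9, 16.8, -32.0], [11.2, 28.2, -26.2]]
```

```bash
python3 - <<'E'
from h import *
o=get_obs();R=np.array(o['eef_rot']);p=np.array(o['position'])
c=cam('wrist'); P=wcloud(c); L=(P-p)@R*1000
print('cam in tool',((-c['R'].T@c['t'])-p)@R*1000)
for col in(203,209,288,294,300):
    print(col,[(r,*L[r,col].round(0).astype(int).tolist(),int(c['frame'][r,col].max())) for r in range(222,300,7)])
s=dict(np.load('s5.npz')); t=cam('top')
a=cv2.resize(s['frame'][130:190,300:380],None,fx=6,fy=6,interpolation=cv2.INTER_CUBIC)[:360,:400]; b=cv2.resize(t['frame'][200:260,90:156],None,fx=6,fy=6,interpolation=cv2.INTER_CUBIC)
cv2.imwrite('pics/m6.png',np.clip(np.hstack([a,b])*1.5,0,255))
E
```

```text
cam in tool [  71.47257648   -0.96311615 -166.11900653]
203 [(222, 1, -32, 4, 94), (229, -4, -32, 3, 93), (236, -9, -33, 4, 79), (243, 10, -24, -44, 58), (250, 11, -23, -52, 57), (257, 11, -22, -58, 57), (264, 10, -21, -62, 76), (271, 11, -20, -70, 14), (278, 12, -19, -76, 11), (285, 11, -18, -80, 11), (292, 17, -16, -91, 11), (299, 17, -16, -96, 12)]
209 [(222, 1, -28, 4, 88), (229, 11, -23, -30, 61), (236, 11, -22, -38, 59), (243, 11, -21, -45, 57), (250, 11, -20, -52, 47), (257, 10, -19, -58, 13), (264, 9, -19, -62, 14), (271, 6, -19, -62, 13), (278, 3, -19, -63, 14), (285, -1, -19, -62, 13), (292, -4, -20, -62, 12), (299, -9, -20, -61, 38)]
288 [(222, 3, 20, -1, 132), (229, 11, 17, -29, 36), (236, 10, 16, -35, 8), (243, 8, 16, -39, 8), (250, 5, 16, -41, 8), (257, 2, 16, -42, 8), (264, -2, 16, -43, 7), (271, -6, 16, -43, 7), (278, -9, 16, -45, 25), (285, -45, 23, 2, 100), (292, -51, 23, 2, 147), (299, -58, 24, 3, 160)]
294 [(222, 3, 24, -2, 161), (229, 11, 20, -30, 63), (236, 11, 19, -37, 58), (243, 11, 18, -45, 45), (250, 11, 17, -52, 13), (257, 11, 16, -58, 9), (264, 8, 16, -60, 9), (271, 5, 16, -60, 11), (278, 2, 16, -62, 13), (285, -1, 17, -62, 13), (292, -4, 17, -62, 12), (299, -9, 17, -62, 19)]
300 [(222, 11, 24, -20, 137), (229, 8, 24, -22, 179), (236, 11, 22, -38, 62), (243, 11, 20, -46, 58), (250, 10, 20, -51, 58), (257, 11, 19, -58, 57), (264, 9, 18, -61, 80), (271, 7, 18, -63, 16), (278, 7, 17, -69, 8), (285, 12, 15, -80, 11), (292, 17, 14, -91, 11), (299, 17, 13, -96, 11)][ WARN:0@1.712] global loadsave.cpp:1063 imwrite_ Unsupported depth image for selected encoder is fallbacked to CV_8U.
```

View pics/m6.png

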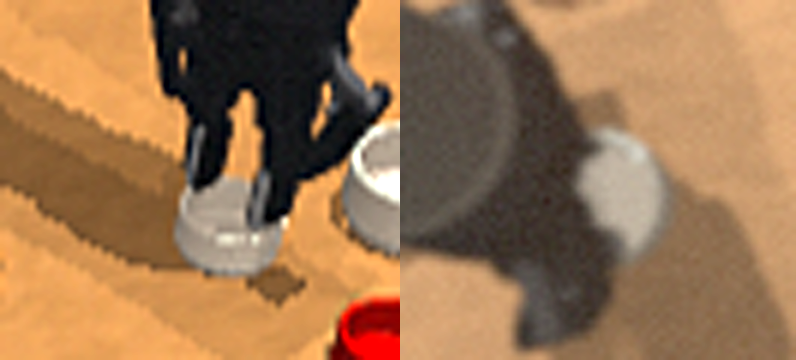

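At w≈34 mm the wrist depth puts the true fingertips about 28 mm behind the reported TCP, so the fingers closed just above the rim (tips at z≈30, rim at 26). The left crop agrees: the tips end at the rim, near (195,185) and (262,220). I'll use this measured tip offset from here on, reopen and go about 26 mm lower.

Request:
carry_out(targets=[[0, 0, 0, 0, 0, 0, 0], [0, 0, 0, 0, 0, 0, 0], [0, 0, 0, 0, 0, 0, 0], [0, 0, 0, 0, 0, 0, 0], [0, 0, 0, 0, 0, 0, 0], [0, 0, 0, 0, 0, 0, 0], [0, 0, 0, 0, 0, 0, 0], [-1.5, 1, 0, 0, 0, 0, 0]])

```text
time_s: 19.57
position: [0.4645, 0.3547, 0.0023]
eef_rot: [[-0.157, 0.988, -0.0], [0.988, 0.157, 0.0], [0.0, -0.0, -1.0]]
force: [-0.6, -0.4, -0.0]
grip_width: 0.085
gripper_force: 0.0
```

Request:
carry_out(targets=[[0, 0, 5, 0, 0, 0, 0], [0, 0, 6, 0, 0, 0, 0], [0, 0, 6, 0, 0, 0, 0], [0, 0, 5, 0, 0, 0, 0], [0, 0, 3, 0, 0, 0, 0], [0, 0, 0, 0, 0, 0, 0], [0, 0, 0, 0, 0, 0, 0], [0, 0, 0, 0, 0, 0, 0]])

```text
time_s: 20.23
position: [0.465, 0.3543, -0.0226]
eef_rot: [[-0.156, 0.988, 0.0], [0.988, 0.156, 0.0], [0.0, 0.0, -1.0]]
force: [0.6, 0.5, -0.4]
grip_width: 0.0854
gripper_force: 0.0
```

Request:
carry_out(targets=[[0, 0, 0, 0, 0, 0, 0.2], [0, 0, 0, 0, 0, 0, 0.3], [0, 0, 0, 0, 0, 0, 0.4], [0, 0, 0, 0, 0, 0, 0.5], [0, 0, 0, 0, 0, 0, 0.6], [0, 0, 0, 0, 0, 0, 0.6], [0, 0, 0, 0, 0, 0, 0.6], [0, 0, 0, 0, 0, 0, 0.6]])

```text
time_s: 20.9
position: [0.4651, 0.3545, -0.0221]
eef_rot: [[-0.156, 0.988, 0.001], [0.988, 0.156, 0.001], [0.001, 0.001, -1.0]]
force: [-2.0, -0.0, 5.7]
grip_width: 0.0541
gripper_force: 26.7
```

```bash
python3 -c "
from h import *
plan(629.8,133.3,90)"
```

```text
t 20.9 p [465.1 354.5 -22.1] shift [-244.1  128.1 -112.2] n 8.0 turn [ 0.0006 -0.0006  0.    ] shift if turned first [-244.2  128.1 -112.1] F [-2.  -0.   5.7] w 0.0541 g 26.7
```

Request:
carry_out(targets=[[0, 0, -15, 0, 0, 0, 0.6], [0, 0, -25, 0, 0, 0, 0.6], [0, 0, -30, 0, 0, 0, 0.6], [0, 0, -30, 0, 0, 0, 0.6], [0, 0, -12, 0, 0, 0, 0.6], [-20, 10, 0, 0, 0, 0, 0.6], [-28, 15, 0, 0, 0, 0, 0.6], [-32, 17, 0, 0, 0, 0, 0.6]])

```text
time_s: 21.57
position: [0.5174, 0.2839, 0.0883]
eef_rot: [[-0.162, 0.987, -0.002], [0.987, 0.162, 0.001], [0.002, -0.002, -1.0]]
force: [0.7, 0.2, -0.3]
grip_width: 0.0539
gripper_force: 26.7
```

Request:
carry_out(targets=[[-34, 18, 0, 0, 0, 0, 0.6], [-34, 18, 0, 0, 0, 0, 0.6], [-34, 18, 0, 0, 0, 0, 0.6], [-32, 16, 0, 0, 0, 0, 0.6], [-20, 10, 0, 0, 0, 0, 0.6], [-10, 6, 0, 0, 0, 0, 0.6], [0, 0, 0, 0, 0, 0, 0.6], [0, 0, 0, 0, 0, 0, 0.6]])

```text
time_s: 22.23
position: [0.6285, 0.1345, 0.0883]
eef_rot: [[-0.157, 0.988, -0.002], [0.988, 0.157, 0.001], [0.002, -0.002, -1.0]]
force: [0.4, 0.7, -1.2]
grip_width: 0.0541
gripper_force: 26.7
```

Request:
carry_out(targets=[[0, 0, 0, 0, 0, 0, 0.6], [0, 0, 0, 0, 0, 0, 0.6], [0, 0, 0, 0, 0, 0, 0.6], [0, 0, 0, 0, 0, 0, 0.6], [0, 0, 0, 0, 0, 0, 0.6], [0, 0, 0, 0, 0, 0, 0.6], [0, 0, 0, 0, 0, 0, 0.6], [0, 0, 0, 0, 0, 0, 0.6]])

```text
time_s: 22.9
position: [0.6294, 0.1333, 0.0894]
eef_rot: [[-0.156, 0.988, 0.0], [0.988, 0.156, 0.0], [0.0, 0.0, -1.0]]
force: [0.2, -0.3, -0.1]
grip_width: 0.0535
gripper_force: 26.7
```

```bash
python3 -c "
from h import *
plan(629.3,133.1,-18)"
```

```text
t 22.9 p [629.4 133.3  89.4] shift [-1.000e-01 -1.000e-01  1.074e+02] n 3.0 turn [ 0.0001 -0.     -0.0001] shift if turned first [-1.000e-01 -1.000e-01  1.074e+02] F [ 0.2 -0.3 -0.1] w 0.0535 g 26.7
```

Request:
carry_out(targets=[[0, 0, 20, 0, 0, 0, 0.6], [0, 0, 28, 0, 0, 0, 0.6], [0, 0, 25, 0, 0, 0, 0.6], [0, 0, 15, 0, 0, 0, 0.6], [0, 0, 10, 0, 0, 0, 0.6], [0, 0, 4, 0, 0, 0, 0.6], [0, 0, 0, 0, 0, 0, 0.6], [0, 0, 0, 0, 0, 0, 0.6]])

```text
time_s: 23.57
position: [0.6304, 0.1331, -0.0117]
eef_rot: [[-0.156, 0.988, 0.002], [0.988, 0.156, 0.0], [-0.0, 0.002, -1.0]]
force: [0.4, 0.0, -0.7]
grip_width: 0.0534
gripper_force: 26.8
```

```bash
python3 -c "
from h import *
plan(629.3,133.1,-18)"
```

```text
t 23.57 p [630.4 133.1 -11.7] shift [ 0.1 -1.1  6.3] n 1.0 turn [ 0.0019  0.0003 -0.0001] shift if turned first [ 0.1 -1.1  6.3] F [ 0.4  0.  -0.7] w 0.0534 g 26.8
```

Request:
carry_out(targets=[[0, -1, 2, 0, 0, 0, 0.6], [0, 0, 2, 0, 0, 0, 0.6], [0, 0, 2, 0, 0, 0, 0.6], [0, 0, 0, 0, 0, 0, 0.6], [0, 0, 0, 0, 0, 0, 0.33], [0, 0, 0, 0, 0, 0, 0.25], [0, 0, 0, 0, 0, 0, 0.1], [0, 0, 0, 0, 0, 0, 0]])

```text
time_s: 24.23
position: [0.6283, 0.1332, -0.0187]
eef_rot: [[-0.157, 0.988, -0.0], [0.988, 0.157, 0.0], [0.0, -0.0, -1.0]]
force: [-0.1, 0.1, -0.3]
grip_width: 0.085
gripper_force: 0.0
```

Request:
carry_out(targets=[[0, 0, 0, 0, 0, 0, 0], [0, 0, 0, 0, 0, 0, 0], [0, 0, -20, 0, 0, 0, 0], [0, 0, -30, 0, 0, 0, 0], [0, 0, -35, 0, 0, 0, 0], [0, 0, -35, 0, 0, 0, 0], [0, 0, -20, 0, 0, 0, 0], [0, 0, 0, 0, 0, 0, 0]])

```text
time_s: 24.9
position: [0.6325, 0.1328, 0.1277]
eef_rot: [[-0.156, 0.988, 0.011], [0.988, 0.156, 0.002], [-0.0, 0.011, -1.0]]
force: [0.3, 0.5, -0.1]
grip_width: 0.085
gripper_force: 0.0
```

Request:
carry_out(targets=[[-35, -13, 0, 0, 0, 0, 0], [-35, -13, 0, 0, 0, 0, 0], [-35, -13, 0, 0, 0, 0, 0], [-35, -13, 0, 0, 0, 0, 0], [-35, -13, 0, 0, 0, 0, 0], [-35, -13, 0, 0, 0, 0, 0], [-28, -12, 0, 0, 0, 0, 0], [-12, 0, 0, 0, 0, -0.052, 0]])

```text
time_s: 25.57
position: [0.5748, -0.1354, 0.1211]
eef_rot: [[-0.199, 0.98, -0.003], [0.98, 0.199, -0.004], [-0.003, -0.004, -1.0]]
force: [-0.3, -0.9, -0.3]
grip_width: 0.0853
gripper_force: 0.0
```

Request:
carry_out(targets=[[0, 0, 0, 0, 0, 0, 0], [0, 0, 0, 0, 0, 0, 0], [0, 0, 0, 0, 0, 0, 0], [0, 0, 0, 0, 0, 0, 0], [0, 0, 0, 0, 0, 0, 0], [0, 0, 0, 0, 0, 0, 0], [0, 0, 0, 0, 0, 0, 0], [0, 0, 0, 0, 0, 0, 0]])

```text
time_s: 26.23
position: [0.5787, -0.1274, 0.1213]
eef_rot: [[-0.208, 0.978, -0.0], [0.978, 0.208, 0.0], [0.0, -0.0, -1.0]]
force: [0.1, 0.2, 1.1]
grip_width: 0.0854
gripper_force: 0.0
```

```bash
python3 - <<'E'
from h import *
plan(579,-128.3,-25,12)
for n in('top','scene'):
    c=cam(n); P=cloud(c)
    print(n,'reels',topc(c,P,.6195,.202,.047,.06),topc(c,P,.640,.0643,.047,.06)); print('dish',topc(c,P,.629,.133,.024,.036))
c=cam('wrist'); P=wcloud(c); np.savez('w7.npz',**c)
q=P[(P[...,2]>.011)&(P[...,2]<.022)&(abs(P[...,0]-.579)<.09)&(abs(P[...,1]+.128)<.12)&(c['depth']>.12)]
r=cv2.minAreaRect(q[:,:2].astype(np.float32)*1000); print('panel',len(q),r,np.median(q[:,2]))
cv2.imwrite('pics/w7.png',c['frame'])
E
```

```text
t 26.23 p [ 578.7 -127.4  121.3] shift [-1.000e+00  1.000e-01  1.463e+02] n 4.0 turn [-0.     -0.      0.0004] shift if turned first [-1.000e+00  1.000e-01  1.463e+02] F [0.1 0.2 1.1] w 0.0854 g 0.0
top reels (217, 'mean', array([617. , 201.7,  52.5]), 'rect', array([617.2, 201.9]), array([38.9, 38.5]), 18.0, 'circ', array([617.6, 201.9]), 20.0) (207, 'mean', array([638.1,  62.9,  52.8]), 'rect', array([638. ,  62.7]), array([38.1, 38.7]), 54.0, 'circ', array([638.6,  64. ]), 20.9)
dish (105, 'mean', array([627.7, 132.1,  28.9]), 'rect', array([626.9, 131.9]), array([52.3, 52.8]), 16.1, 'circ', array([627.2, 132.2]), 27.5)
scene reels (154, 'mean', array([620.8, 201.3,  52.8]), 'rect', array([620. , 202.5]), array([39.6, 38.3]), 78.7, 'circ', array([618.6, 203.3]), 20.9) (186, 'mean', array([641.8,  63. ,  52.7]), 'rect', array([640.6,  63.8]), array([36.5, 40. ]), 56.1, 'circ', array([640. ,  63.2]), 20.6)
dish (120, 'mean', array([630.5, 132.4,  28.5]), 'rect', array([629.8, 132.5]), array([51.2, 54. ]), 55.6, 'circ', array([629.6, 132.8]), 27.7)
panel 10202 ((579.192626953125, -128.16671752929688), (50.824790954589844, 198.54763793945312), 11.96376895904541) 0.014977332047988309
```

View pics/w7.png

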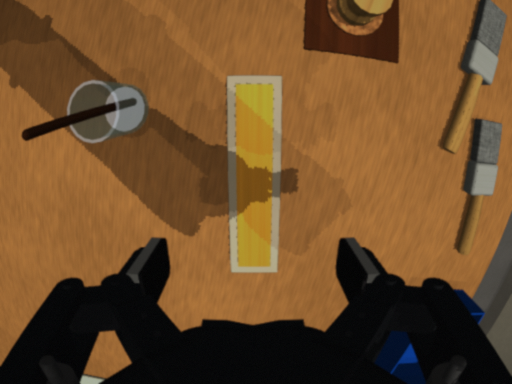

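The wrist view shows the panel upright in frame at (254,175), gold side up, squarely between the fingers. Measured centre is (579.2,-128.2) with a yaw of 12.0°. The beaker at (107,110) is well clear.

Request:
carry_out(targets=[[-1, 0.5, 30, 0, 0, 0, 0], [0, 0, 35, 0, 0, 0, 0], [0, 0, 30, 0, 0, 0, 0], [0, 0, 25, 0, 0, 0, 0], [0, 0, 15, 0, 0, 0, 0], [0, 0, 8, 0, 0, 0, 0], [0, 0, 3, 0, 0, 0, 0], [0, 0, 0, 0, 0, 0, 0]], force=40)

```text
time_s: 27.05
position: [0.5794, -0.1289, -0.0248]
eef_rot: [[-0.207, 0.978, -0.0], [0.978, 0.207, -0.0], [-0.0, -0.0, -1.0]]
force: [0.9, 0.2, 0.5]
grip_width: 0.0852
gripper_force: 0.0
```

Request:
carry_out(targets=[[0, 0, 0, 0, 0, 0, 0.2], [0, 0, 0, 0, 0, 0, 0.3], [0, 0, 0, 0, 0, 0, 0.4], [0, 0, 0, 0, 0, 0, 0.5], [0, 0, 0, 0, 0, 0, 0.6], [0, 0, 0, 0, 0, 0, 0.6], [0, 0, 0, 0, 0, 0, 0.6], [0, 0, 0, 0, 0, 0, 0.6]])

```text
time_s: 27.72
position: [0.5806, -0.1291, -0.0232]
eef_rot: [[-0.208, 0.978, 0.003], [0.978, 0.208, -0.0], [-0.001, 0.003, -1.0]]
force: [-0.4, 0.7, 5.9]
grip_width: 0.0487
gripper_force: 43.5
```

```bash
python3 -c "
from h import *
plan(629.3,133.1,80,9)"
```

```text
t 27.72 p [ 580.6 -129.1  -23.2] shift [ 246.3  102.3 -103.2] n 8.0 turn [0.0027 0.0009 0.0521] shift if turned first [ 251.4   89.1 -103.2] F [-0.4  0.7  5.9] w 0.0487 g 43.5
```

Request:
carry_out(targets=[[0, 0, -12, 0, 0, 0, 0.6], [0, 0, -20, 0, 0, 0, 0.6], [0, 0, -25, 0, 0, 0, 0.6], [0, 0, -25, 0, 0, 0, 0.6], [0, 0, -22, 0, 0, 0.026, 0.6], [0, 0, 0, 0, 0, 0.026, 0.6], [12, 5, 0, 0, 0, 0, 0.6], [22, 8, 0, 0, 0, 0, 0.6]])

```text
time_s: 28.38
position: [0.5853, -0.0961, 0.079]
eef_rot: [[-0.15, 0.989, -0.001], [0.989, 0.15, -0.002], [-0.002, -0.002, -1.0]]
force: [-0.0, -0.5, -1.2]
grip_width: 0.049
gripper_force: 42.7
```

Request:
carry_out(targets=[[30, 11, 0, 0, 0, 0, 0.6], [32, 11, 0, 0, 0, 0, 0.6], [32, 11, 0, 0, 0, 0, 0.6], [32, 11, 0, 0, 0, 0, 0.6], [32, 11, 0, 0, 0, 0, 0.6], [28, 10, 0, 0, 0, 0, 0.6], [18, 7, 0, 0, 0, 0, 0.6], [10, 3, 0, 0, 0, 0, 0.6]])

```text
time_s: 29.05
position: [0.6256, 0.1369, 0.0766]
eef_rot: [[-0.164, 0.986, -0.004], [0.986, 0.164, 0.003], [0.003, -0.004, -1.0]]
force: [0.0, -0.0, -1.8]
grip_width: 0.0487
gripper_force: 42.7
```

Request:
carry_out(targets=[[0, 0, 0, 0, 0, 0, 0.6], [0, 0, 0, 0, 0, 0, 0.6], [0, 0, 0, 0, 0, 0, 0.6], [0, 0, 0, 0, 0, 0, 0.6], [0, 0, 0, 0, 0, 0, 0.6], [0, 0, 0, 0, 0, 0, 0.6], [0, 0, 0, 0, 0, 0, 0.6], [0, 0, 0, 0, 0, 0, 0.6]])

```text
time_s: 29.72
position: [0.6275, 0.1295, 0.0794]
eef_rot: [[-0.156, 0.988, 0.0], [0.988, 0.156, 0.0], [0.0, 0.0, -1.0]]
force: [-0.4, -0.5, -1.0]
grip_width: 0.0488
gripper_force: 42.7
```

```bash
python3 - <<'E'
from h import *
plan(629.1,132.1,29.8,9)
for n in('scene','wrist'):
    c=cam(n); P=cloud(c) if n=='scene' else wcloud(c)
    q=P[(abs(P[...,2]-.118)<.012)&(abs(P[...,0]-.629)<.07)&(abs(P[...,1]-.133)<.13)&(c['frame'].max(-1)>110)]
    if len(q)>50:
        A=np.c_[q[:,:2]-[.629,.133],np.ones(len(q))]; k=np.linalg.lstsq(A,q[:,2],rcond=None)[0]
        print(n,len(q),cv2.minAreaRect(q[:,:2].astype(np.float32)*1000),'plane slopes',k.round(4))
E
```

```text
t 29.72 p [627.5 129.5  79.4] shift [ 2.3  2.  49.6] n 2.0 turn [ 0.0001 -0.0001 -0.0007] shift if turned first [ 2.3  2.  49.6] F [-0.4 -0.5 -1. ] w 0.0488 g 42.7
scene 657 ((627.074951171875, 130.45358276367188), (52.03960037231445, 201.02430725097656), 9.100543022155762) plane slopes [-0.0147 -0.0013  0.1187]
wrist 22944 ((625.1234741210938, 158.885498046875), (75.71411895751953, 147.05734252929688), 0.6390640735626221) plane slopes [-0.0043 -0.0015  0.1176]
```

Request:
carry_out(targets=[[2.3, 1.5, 8, 0, 0, 0, 0.6], [0, 0, 12, 0, 0, 0, 0.6], [0, 0, 11, 0, 0, 0, 0.6], [0, 0, 7, 0, 0, 0, 0.6], [0, 0, 4, 0, 0, 0, 0.6], [0, 0, 2, 0, 0, 0, 0.6], [0, 0, 0, 0, 0, 0, 0.6], [0, 0, 0, 0, 0, 0, 0.6]])

```text
time_s: 30.48
position: [0.6289, 0.1323, 0.0355]
eef_rot: [[-0.156, 0.988, 0.001], [0.988, 0.156, -0.0], [-0.0, 0.001, -1.0]]
force: [-0.1, 0.4, -0.3]
grip_width: 0.0487
gripper_force: 42.7
```

```bash
python3 -c "
from h import *
plan(629.1,132.1,29.8,9)"
```

```text
t 30.48 p [628.9 132.3  35.5] shift [-0.2  0.2  5.7] n 1.0 turn [ 0.0005  0.0002 -0.0001] shift if turned first [-0.3  0.2  5.7] F [-0.1  0.4 -0.3] w 0.0487 g 42.7
```

Request:
carry_out(targets=[[0, 0, 2, 0, 0, 0, 0.6], [0, 0, 1.5, 0, 0, 0, 0.6], [0, 0, 1, 0, 0, 0, 0.6], [0, 0, 0.7, 0, 0, 0, 0.6], [0, 0, 0.3, 0, 0, 0, 0.6], [0, 0, 0, 0, 0, 0, 0.6], [0, 0, 0, 0, 0, 0, 0.6], [0, 0, 0, 0, 0, 0, 0.6]])

```text
time_s: 31.15
position: [0.6287, 0.1325, 0.0299]
eef_rot: [[-0.156, 0.988, 0.0], [0.988, 0.156, 0.0], [0.0, 0.0, -1.0]]
force: [-0.9, -0.1, -1.4]
grip_width: 0.049
gripper_force: 42.8
```

```bash
python3 -c "
from h import *
plan(629.1,132.1,29.8,9)"
```

```text
t 31.15 p [628.7 132.5  29.9] shift [-0.5  0.4  0.1] n 1.0 turn [ 0.0002 -0.      0.0001] shift if turned first [-0.5  0.4  0.1] F [-0.9 -0.1 -1.4] w 0.049 g 42.8
```

Request:
carry_out(targets=[[0, 0, 0.5, 0, 0, 0, 0.6], [0, 0, 0.5, 0, 0, 0, 0.6], [0, 0, 0.3, 0, 0, 0, 0.6], [0, 0, 0, 0, 0, 0, 0.6], [0, 0, 0, 0, 0, 0, 0.6], [0, 0, 0, 0, 0, 0, 0.6], [0, 0, 0, 0, 0, 0, 0.6], [0, 0, 0, 0, 0, 0, 0.6]], force=20)

```text
time_s: 31.82
position: [0.6287, 0.1325, 0.0298]
eef_rot: [[-0.157, 0.988, 0.0], [0.988, 0.157, 0.001], [0.001, 0.001, -1.0]]
force: [-3.0, 0.2, 6.2]
grip_width: 0.049
gripper_force: 43.5
```

Request:
carry_out(targets=[[0, 0, 0, 0, 0, 0, 0.42], [0, 0, 0, 0, 0, 0, 0.4], [0, 0, 0, 0, 0, 0, 0.37], [0, 0, 0, 0, 0, 0, 0.3], [0, 0, 0, 0, 0, 0, 0.2], [0, 0, 0, 0, 0, 0, 0.1], [0, 0, 0, 0, 0, 0, 0], [0, 0, 0, 0, 0, 0, 0]])

```text
time_s: 32.48
position: [0.6285, 0.1324, 0.0284]
eef_rot: [[-0.156, 0.988, -0.0], [0.988, 0.156, -0.0], [-0.0, -0.0, -1.0]]
force: [1.2, -0.2, -0.1]
grip_width: 0.0851
gripper_force: 0.0
```

```bash
python3 -c "
from h import *
plan(430.6,208,150,9)"
```

```text
t 32.48 p [628.5 132.4  28.4] shift [ 105.6 -183.7 -121.6] n 7.0 turn [-0.0001  0.0001 -0.    ] shift if turned first [ 105.6 -183.7 -121.6] F [ 1.2 -0.2 -0.1] w 0.0851 g 0.0
```

Request:
carry_out(targets=[[0, 0, -15, 0, 0, 0, 0], [0, 0, -30, 0, 0, 0, 0], [0, 0, -35, 0, 0, 0, 0], [0, 0, -30, 0, 0, 0, 0], [0, 0, -12, 0, 0, 0, 0], [18, -30, 0, 0, 0, 0, 0], [18, -31, 0, 0, 0, 0, 0], [18, -31, 0, 0, 0, 0, 0]])

```text
time_s: 33.15
position: [0.5282, 0.1711, 0.1499]
eef_rot: [[-0.155, 0.988, -0.0], [0.988, 0.155, -0.0], [-0.0, -0.0, -1.0]]
force: [-0.7, 0.1, 0.9]
grip_width: 0.0855
gripper_force: 0.0
```

Request:
carry_out(targets=[[18, -31, 0, 0, 0, 0, 0], [18, -31, 0, 0, 0, 0, 0], [16, -29, 0, 0, 0, 0, 0], [0, 0, 0, 0, 0, 0, 0], [0, 0, 0, 0, 0, 0, 0], [0, 0, 0, 0, 0, 0, 0], [0, 0, 0, 0, 0, 0, 0], [0, 0, 0, 0, 0, 0, 0]])

```text
time_s: 33.82
position: [0.4327, 0.2073, 0.1507]
eef_rot: [[-0.154, 0.988, 0.001], [0.988, 0.154, -0.001], [-0.001, 0.001, -1.0]]
force: [-0.1, -0.4, 0.4]
grip_width: 0.0855
gripper_force: 0.0
```

```bash
python3 - <<'E'
from h import *
plan(430.6,208,4,9)
for n in('top','scene'):
    c=cam(n); P=cloud(c)
    q=P[(abs(P[...,2]-.069)<.007)&(abs(P[...,0]-.629)<.07)&(abs(P[...,1]-.133)<.13)&(c['frame'].max(-1)>90)]
    A=np.c_[q[:,:2]-[.629,.133],np.ones(len(q))]; k=np.linalg.lstsq(A,q[:,2],rcond=None)[0]
    print(n,len(q),cv2.minAreaRect(q[:,:2].astype(np.float32)*1000),'plane',k.round(4))
c=cam('wrist'); P=wcloud(c); print('knob',topc(c,P,.4306,.208,.049,.062))
E
```

```text
t 33.82 p [432.7 207.3 150.7] shift [  1.1  -2.1 146.7] n 4.0 turn [ 0.0012  0.001  -0.0028] shift if turned first [  1.   -2.  146.7] F [-0.1 -0.4  0.4] w 0.0855 g 0.0
top 1730 ((627.7474365234375, 132.49098205566406), (52.45730972290039, 199.55345153808594), 8.74340534210205) plane [0.0127 0.0011 0.0687]
scene 1255 ((628.711181640625, 133.5272674560547), (51.59709548950195, 200.7710723876953), 9.121500015258789) plane [-0.014  -0.0016  0.0691]
knob (500, 'mean', array([429.6, 209.8,  53.8]), 'rect', array([429.5, 209.3]), array([22.7, 22.4]), 59.7, 'circ', array([429.4, 209.5]), 11.7)
```

The panel lies flat at (628.2,133.0), yaw about 8.9°, top at 69 mm. Next is the weight.

Request:
carry_out(targets=[[1.8, -2.7, 30, 0, 0, 0, 0], [0, 0, 35, 0, 0, 0, 0], [0, 0, 30, 0, 0, 0, 0], [0, 0, 25, 0, 0, 0, 0], [0, 0, 15, 0, 0, 0, 0], [0, 0, 8, 0, 0, 0, 0], [0, 0, 2, 0, 0, 0, 0], [0, 0, 0, 0, 0, 0, 0]], force=60)

```text
time_s: 34.63
position: [0.4288, 0.2096, 0.0055]
eef_rot: [[-0.156, 0.988, 0.0], [0.988, 0.156, -0.0], [-0.0, 0.0, -1.0]]
force: [-0.5, 0.4, 1.2]
grip_width: 0.0854
gripper_force: 0.0
```

Request:
carry_out(targets=[[0, 0, 0, 0, 0, 0, 0.3], [0, 0, 0, 0, 0, 0, 0.5], [0, 0, 0, 0, 0, 0, 0.6], [0, 0, 0, 0, 0, 0, 0.7], [0, 0, 0, 0, 0, 0, 0.8], [0, 0, 0, 0, 0, 0, 0.9], [0, 0, 0, 0, 0, 0, 0.9], [0, 0, 0, 0, 0, 0, 0.9]])

```text
time_s: 35.3
position: [0.4291, 0.2103, 0.0062]
eef_rot: [[-0.156, 0.988, 0.002], [0.988, 0.156, 0.001], [0.001, 0.002, -1.0]]
force: [0.9, 0.8, 5.2]
grip_width: 0.022
gripper_force: 58.7
```

Request:
carry_out(targets=[[0, 0, 0, 0, 0, 0, 0.9], [0, 0, 0, 0, 0, 0, 0.9], [0, 0, 0, 0, 0, 0, 0.9], [0, 0, 0, 0, 0, 0, 0.9], [0, 0, 0, 0, 0, 0, 0.9], [0, 0, 0, 0, 0, 0, 0.9], [0, 0, 0, 0, 0, 0, 0.9], [0, 0, 0, 0, 0, 0, 0.9]])

```text
time_s: 35.97
position: [0.4292, 0.2103, 0.0062]
eef_rot: [[-0.156, 0.988, 0.001], [0.988, 0.156, 0.001], [0.001, 0.002, -1.0]]
force: [0.6, 0.0, 5.5]
grip_width: 0.0219
gripper_force: 58.8
```

```bash
python3 -c "
from h import *
plan(628.5,133,125,9)"
```

```text
t 35.97 p [429.2 210.3   6.2] shift [-107.4  185.  -118.6] n 7.0 turn [ 0.0016 -0.0007 -0.    ] shift if turned first [-107.5  184.8 -118.8] F [0.6 0.  5.5] w 0.0219 g 58.8
```

Request:
carry_out(targets=[[0, 0, -12, 0, 0, 0, 0.9], [0, 0, -22, 0, 0, 0, 0.9], [0, 0, -30, 0, 0, 0, 0.9], [0, 0, -30, 0, 0, 0, 0.9], [0, 0, -20, 0, 0, 0, 0.9], [0, 0, -5, 0, 0, 0, 0.9], [-8, 14, 0, 0, 0, 0, 0.9], [-13, 22, 0, 0, 0, 0, 0.9]])

```text
time_s: 36.63
position: [0.4633, 0.197, 0.1232]
eef_rot: [[-0.162, 0.987, -0.006], [0.987, 0.162, 0.002], [0.003, -0.006, -1.0]]
force: [-0.0, 1.5, -3.6]
grip_width: 0.022
gripper_force: 59.5
```

Request:
carry_out(targets=[[-16, 28, 0, 0, 0, 0, 0.9], [-17, 30, 0, 0, 0, 0, 0.9], [-17, 30, 0, 0, 0, 0, 0.9], [-16, 27, 0, 0, 0, 0, 0.9], [-11, 19, 0, 0, 0, 0, 0.9], [-8, 13, 0, 0, 0, 0, 0.9], [0, 0, 0, 0, 0, 0, 0.9], [0, 0, 0, 0, 0, 0, 0.9]])

```text
time_s: 37.3
position: [0.6243, 0.1325, 0.1221]
eef_rot: [[-0.154, 0.988, -0.005], [0.988, 0.154, -0.002], [-0.001, -0.005, -1.0]]
force: [-0.8, 0.3, -2.9]
grip_width: 0.0216
gripper_force: 59.7
```

Request:
carry_out(targets=[[0, 0, 0, 0, 0, 0, 0.9], [0, 0, 0, 0, 0, 0, 0.9], [0, 0, 0, 0, 0, 0, 0.9], [0, 0, 0, 0, 0, 0, 0.9], [0, 0, 0, 0, 0, 0, 0.9], [0, 0, 0, 0, 0, 0, 0.9], [0, 0, 0, 0, 0, 0, 0.9], [0, 0, 0, 0, 0, 0, 0.9]])

```text
time_s: 37.97
position: [0.6256, 0.1339, 0.1246]
eef_rot: [[-0.157, 0.988, 0.0], [0.988, 0.157, 0.0], [0.0, 0.0, -1.0]]
force: [0.3, 0.4, -2.8]
grip_width: 0.022
gripper_force: 59.7
```

```bash
python3 -c "
from h import *
plan(628.2,134,75.2,9)
c=cam('wrist'); cv2.imwrite('pics/w8.png',c['frame'])"
```

```text
t 37.97 p [625.6 133.9 124.6] shift [-0.3  2.6 49.4] n 2.0 turn [ 0.0001 -0.      0.0001] shift if turned first [-0.3  2.6 49.4] F [ 0.3  0.4 -2.8] w 0.022 g 59.7
```

View pics/w8.png

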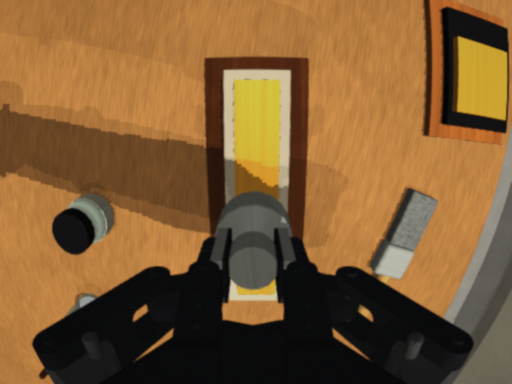

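The weight hangs upright at about (254,240) over the panel's midline, and the panel sits squarely on the board, its column range (222–291) inside the board's (206–308). Lowering it now.

Request:
carry_out(targets=[[0, 1.5, 10, 0, 0, 0, 0.9], [0, 0.7, 12, 0, 0, 0, 0.9], [0, 0, 10, 0, 0, 0, 0.9], [0, 0, 7, 0, 0, 0, 0.9], [0, 0, 4, 0, 0, 0, 0.9], [0, 0, 2, 0, 0, 0, 0.9], [0, 0, 0, 0, 0, 0, 0.9], [0, 0, 0, 0, 0, 0, 0.9]])

```text
time_s: 38.68
position: [0.6281, 0.1341, 0.0798]
eef_rot: [[-0.156, 0.988, 0.001], [0.988, 0.156, -0.0], [-0.0, 0.001, -1.0]]
force: [0.0, -0.4, -2.7]
grip_width: 0.0219
gripper_force: 59.7
```

```bash
python3 -c "
from h import *
plan(628.2,134,75.2,9)"
```

```text
t 38.68 p [628.1 134.1  79.8] shift [-0.1  0.1  4.6] n 1.0 turn [ 0.0007  0.0002 -0.    ] shift if turned first [-0.1  0.1  4.6] F [ 0.  -0.4 -2.7] w 0.0219 g 59.7
```

Request:
carry_out(targets=[[0, 0, 1.5, 0, 0, 0, 0.9], [0, 0, 1.2, 0, 0, 0, 0.9], [0, 0, 0.8, 0, 0, 0, 0.9], [0, 0, 0.6, 0, 0, 0, 0.9], [0, 0, 0.3, 0, 0, 0, 0.9], [0, 0, 0, 0, 0, 0, 0.9], [0, 0, 0, 0, 0, 0, 0.9], [0, 0, 0, 0, 0, 0, 0.9]])

```text
time_s: 39.35
position: [0.6278, 0.1342, 0.0752]
eef_rot: [[-0.156, 0.988, 0.0], [0.988, 0.156, 0.0], [-0.0, 0.0, -1.0]]
force: [0.1, -0.3, -3.7]
grip_width: 0.022
gripper_force: 59.7
```

```bash
python3 -c "
from h import *
plan(628.2,134,75.2,9)"
```

```text
t 39.35 p [627.8 134.2  75.2] shift [-0.2  0.3 -0. ] n 1.0 turn [0.0001 0.     0.0001] shift if turned first [-0.2  0.3 -0. ] F [ 0.1 -0.3 -3.7] w 0.022 g 59.7
```

Contact isn't felt yet, so I'll go about 1 mm lower.

Request:
carry_out(targets=[[0, 0, 0.4, 0, 0, 0, 0.9], [0, 0, 0.4, 0, 0, 0, 0.9], [0, 0, 0.4, 0, 0, 0, 0.9], [0, 0, 0, 0, 0, 0, 0.9], [0, 0, 0, 0, 0, 0, 0.9], [0, 0, 0, 0, 0, 0, 0.9], [0, 0, 0, 0, 0, 0, 0.9], [0, 0, 0, 0, 0, 0, 0.9]], force=30)

```text
time_s: 40.02
position: [0.6281, 0.1342, 0.0748]
eef_rot: [[-0.156, 0.988, 0.001], [0.988, 0.156, 0.0], [0.0, 0.001, -1.0]]
force: [-1.5, 0.2, 5.3]
grip_width: 0.0219
gripper_force: 60.5
```

```bash
python3 -c "
from h import *
plan(628.2,134,75.2,9)"
```

```text
t 40.02 p [628.1 134.2  74.8] shift [-0.2  0.1 -0.4] n 1.0 turn [ 0.0009 -0.0002  0.0001] shift if turned first [-0.2  0.1 -0.4] F [-1.5  0.2  5.3] w 0.0219 g 60.5
```

Request:
carry_out(targets=[[0, 0, 0, 0, 0, 0, 0.74], [0, 0, 0, 0, 0, 0, 0.7], [0, 0, 0, 0, 0, 0, 0.65], [0, 0, 0, 0, 0, 0, 0.5], [0, 0, 0, 0, 0, 0, 0.3], [0, 0, 0, 0, 0, 0, 0.1], [0, 0, 0, 0, 0, 0, 0], [0, 0, 0, 0, 0, 0, 0]])

```text
time_s: 40.68
position: [0.6278, 0.1341, 0.0738]
eef_rot: [[-0.156, 0.988, 0.0], [0.988, 0.156, -0.0], [-0.0, 0.0, -1.0]]
force: [1.0, -0.4, 0.6]
grip_width: 0.0853
gripper_force: 0.0
```

Request:
carry_out(targets=[[0, 0, 0, 0, 0, 0, 0], [0, 0, -10, 0, 0, 0, 0], [0, 0, -25, 0, 0, 0, 0], [0, 0, -30, 0, 0, 0, 0], [0, 0, -30, 0, 0, 0, 0], [0, 0, -20, 0, 0, 0, 0], [0, -15, 0, 0, 0, 0, 0], [0, -30, 0, 0, 0, 0, 0]])

```text
time_s: 41.35
position: [0.5868, 0.1268, 0.1915]
eef_rot: [[-0.157, 0.988, 0.008], [0.988, 0.157, -0.001], [-0.002, 0.008, -1.0]]
force: [-0.8, -0.5, -0.0]
grip_width: 0.0854
gripper_force: 0.0
```

Request:
carry_out(targets=[[0, -38, 0, 0, 0, 0, 0], [0, -38, 0, 0, 0, 0, 0], [0, -38, 0, 0, 0, 0, 0], [0, -20, 0, 0, 0, 0, 0], [0, 0, 0, 0, 0, 0, 0], [0, 0, 0, 0, 0, 0, 0], [0, 0, 0, 0, 0, 0, 0], [0, 0, 0, 0, 0, 0, 0]])

```text
time_s: 42.02
position: [0.4525, 0.1062, 0.1895]
eef_rot: [[-0.156, 0.988, 0.002], [0.988, 0.156, -0.0], [-0.001, 0.002, -1.0]]
force: [1.1, -0.1, -0.7]
grip_width: 0.0855
gripper_force: 0.0
```

```bash
python3 - <<'E'
from h import *
plan(628.2,134,75.2,9)
for n in('top','scene'):
    c=cam(n); P=cloud(c); cv2.imwrite(f'pics/{n}9.png',cv2.resize(c['frame'],None,fx=1.5,fy=1.5))
    q=P[(abs(P[...,2]-.069)<.007)&(abs(P[...,0]-.629)<.07)&(abs(P[...,1]-.133)<.13)&(c['frame'].max(-1)>90)]
    print(n,len(q),cv2.minAreaRect(q[:,:2].astype(np.float32)*1000))
    print('knob',topc(c,P,.6285,.133,.118,.132)); print('jar',topc(c,P,.451,.0627,.055,.066),'beaker',topc(c,P,.419,-.097,.125,.14))
E
```

```text
t 42.02 p [452.5 106.2 189.5] shift [1.000e-01 1.777e+02 1.147e+02] n 6.0 turn [ 0.002   0.0007 -0.0003] shift if turned first [-1.000e-01  1.779e+02  1.143e+02] F [ 1.1 -0.1 -0.7] w 0.0855 g 0.0
top 249 ((640.65380859375, 47.617218017578125), (50.76801300048828, 29.99072265625), 5.665013313293457)
knob None
jar (121, 'mean', array([451.7,  51. ,  59.6]), 'rect', array([451.1,  49.5]), array([44. , 18.7]), 5.4, 'circ', array([450.2,  58.2]), 22.0) beaker None
scene 994 ((628.9345092773438, 132.87786865234375), (51.910057067871094, 200.9273223876953), 8.6780424118042)
knob (71, 'mean', array([630.4, 131.6, 123.3]), 'rect', array([629.5, 132.4]), array([23. , 22.2]), 35.5, 'circ', array([628.9, 133.4]), 12.5)
jar (175, 'mean', array([454.5,  62.1,  60.3]), 'rect', array([452.9,  63.3]), array([44.6, 45.3]), 16.4, 'circ', array([452.6,  64.4]), 24.1) beaker None
```

View pics/scene9.png

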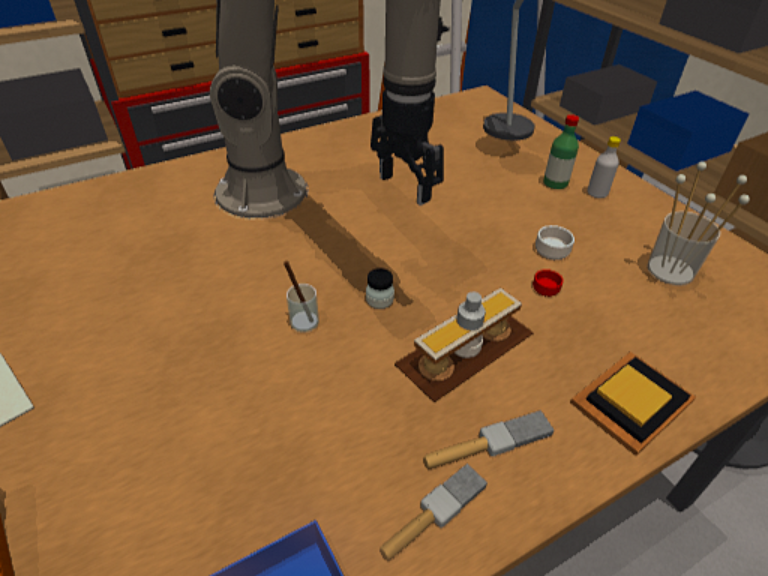

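The final view shows the complete stack: reels and dish under the panel near (467,335), gold side up, with the weight at its middle at (471,312). The jar (380,288) and beaker (303,308) are standing where they were. The scene camera puts the panel at (628.9,132.9) with a yaw of 8.7°, and the knob at (629.3,132.8). Handing in.

```bash
python3 -c "
from plant import *
print(finish_job())"
```

```text
the job is handed in; nothing more can be done
None
```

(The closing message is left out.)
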